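Load the welding carrier and index it to the welding station

ROBOT

A 6-joint arm with a two-finger parallel gripper is mounted at the origin on the work surface. World frame = base frame: x ahead of the robot, y to its left, z up, the work surface at z = 0. Lengths are in m, angles in rad, forces in N, time in s.
With the tool pointing down it reaches from about 0.275 to 0.85 m from the base axis. Payload 19 kg.
Tool frame: the origin (TCP) lies midway between the tips of the shut fingers; the grasp point (between the pads) lies 19 mm behind it; z points along the fingers, x is the direction in which the jaws open and shut, and the axes are right-handed (so a half turn about z gives the same grasp; the last joint's range is limited). The gripper opens to 85 mm and grips with 20 to 120 N. Pads are 22 mm wide; open, the fingers measure 114 mm over their backs; the gripper's body (76 mm by 85 mm) begins 54 mm behind the grasp point. The pads swing forward as they close: fully open they stand 13 mm farther back than shut.
Start: joints at [-1.353, 0.15, 1.437, -0, 1.554, -0.134], TCP at [0.198, -0.54, 0.231] pointing down, gripper open.
Joint ranges: [-2.8, 2.8], [-0.68, 2.1], [0.12, 2.68], [-1.39, 4.53], [0.16, 2.79], [-2.81, 2.81]. Speed limits (rad/s): [1.89, 1.89, 2.22, 3.01, 3.01, 3.01].

INTERFACE

Orientations are given as a unit quaternion [w, x, y, z].
In Python, from bench import arm, optics, sign_off gives the robot as it stands.
- The arm moves only by the tool step_arm, never from a script. Its argument "motion" is one flat list of numbers, 5 for each row, row after row: the opening in per cent of the stroke, from 0 (shut) to 100 (fully open), then the shift along the world's x, y, z in cm, then the turn about the world's z in degrees. A call has 1 to 5 rows; each row shifts and turns the pose as measured when the row begins; what a row does not reach is not made up. A row lasts 1/8 s, in which the tool goes at most 62.5 mm and 10.7 degrees, less where a joint would pass 70% of its speed; a pose out of reach is approached as far as the arm can. A call is refused whole if a number of a shift passes 6.25 or a number of a turn 10.7, either way. A call with a gripper value outside its range is refused whole. The fingers move at their own pace and stop on an object; the grip force is fixed at half the most. Time passes only in rows, so rows that do not move let the fingers close. It gives the time, the measured TCP pose, the force and the opening at its end, in the units of the state.
- arm.read_state(): the state, without advancing time (a new reading comes with each control period).
- optics.snapshot(name): name is "side" or "top"; returns the picture (384x512x3 uint8, blue, green, red); there is no depth.
- optics.camera_model(name): a dict with "fx", "fy", "cx", "cy" (pixels), "position" and "rotation" of the camera in the world. Camera axes: x right, y down, z forward; pixel columns grow to the right and rows downward; lengths in m; the calibration is good to about 2 mm. A picture is of the moment at which its call begins. camera_model takes no time and is no camera call.
- sign_off(): hands the job in, once; it reports no verdict.
The state is a dict: "time_s": time; "qpos": joint angles; "joint_velocities": joint speeds; "effort": joint torques, N m; "position": TCP position; "eef_rot": TCP orientation; "contact_force": force on the tool from outside, world axes, zero at the start; "torque": the same for the moment, N m; "width": finger opening in m.
Only numpy, scipy, OpenCV 4.12 (cv2) and the standard library are available. Lean on these libraries where they do the work, as an engineer would, in place of code of your own. Each camera call takes 0.05 s, during which the arm holds its last target.

TASK

Drag the parts tray, without lifting it, towards you until its near wall rests squarely against the yellow stop bar, and push the blue carrier one station on, from where it is parked into the loading station (yellow mark). With the carrier there, put every grab handle from the tray upright and flat in a bay of its own on the carrier. Then push the loaded carrier on to the welding station (red mark), and only then throw the red ready lever fully over, away from you; leave the other tools on the bench alone.

Things in the scene. Friction and masses are not known exactly. Their poses are not given: they have to be found in the camera images.
- tray_near (a point): open grey steel parts tray, loose, about 0.9 kg: 180 (its x, near to far) x 220 (its y) x 45 high outside, walls 5 thick, floor 5 thick, with a small lip 5 mm wide and 6 high along the outside of its far wall at the top. This point: middle of its near wall's outer face, 8 mm above the underside. x points to the far wall, z up. Slides on the bench against 8 to 18 N of friction
- tray_far (a point): middle of the upper edge of the tray's far wall, at the outer face of the lip, 45 mm above the underside; the tray's axes (x outward, away from the robot). The bench behind it is free for at least 45 mm (flat tools lie beyond); a fingertip put down there reaches behind the wall
- stop_face (a point): yellow steel stop bar fixed to the bench on the robot's side of the tray: 240 long (y), 14 thick, 16 high. This point: middle of the face that looks at the tray, 8 mm above the bench; x points out of the face, towards the tray
- carrier (a joint): position of the blue carrier on its rail, m, growing to the robot's right: starts at 0 to 0.09; 0.14 = loading station (yellow mark, near side of the rail), 0.28 = welding station (red mark; end of travel). Each is a sprung detent: 3 to 8 N of resistance in the 24 mm before; within 10 mm it is drawn in and stays within 3 mm; pushed further it leaves. Elsewhere it runs freely (under 2 N) and stays
- push_face (a point): middle of the carrier's trailing end face (an upright face 156 wide, from 22 to 56 mm above the bench), 40 mm above the bench. Moves with the carrier; the carrier's axes: y along the rail, out of this face (the carrier travels to -y), x across the rail, z up. The rail below is 70 wide and 21 high and runs on behind the carrier; the carrier's body is 150 long (y from -150 to 0 from this point)
- ready (a joint): red ready lever on a grey block just beyond the welding end of the rail, rad: 0 to 0.2 at the start (leaning back to the robot), 1.0 fully over (leaning away from the robot, along the rail's +x). Turns easily about an axis along the rail and stays where it is left
- ready_tip (a point): tip of the ready lever (80 mm long; its pivot is on the block below it); swings about 77 mm from end to end
- bay0 (a point): centre of the floor, 50 mm above the bench, of the carrier's far leading bay (leading end, far side as seen from the robot); bays are 62 (x) x 55 (y) inside, between ribs 6 mm high; the carrier's axes (x across the rail)
- bay1 (a point): centre of the floor, 50 mm above the bench, of the carrier's near leading bay (leading end, near side as seen from the robot); bays are 62 (x) x 55 (y) inside, between ribs 6 mm high; the carrier's axes (x across the rail)
- bay2 (a point): centre of the floor, 50 mm above the bench, of the carrier's far trailing bay (trailing end, far side as seen from the robot); bays are 62 (x) x 55 (y) inside, between ribs 6 mm high; the carrier's axes (x across the rail)
- bay3 (a point): centre of the floor, 50 mm above the bench, of the carrier's near trailing bay (trailing end, near side as seen from the robot); bays are 62 (x) x 55 (y) inside, between ribs 6 mm high; the carrier's axes (x across the rail)
- grab0_c (a point): grab handle 1 (may be absent), all alike, 0.16 kg: a steel base plate 50 (x) x 36 (y) x 10 thick with an orange bow of 10 mm round bar standing on it, in the x-z plane, 46 long outside; the level top bar of the bow has its axis 47 mm above the underside (top at 52). Pinch that bar from above, fingers closing along y. This point: centre, 26 mm above the underside, so 21 mm below the top bar's axis; z up
- grab1_c (a point): grab handle 2 (may be absent), all alike, 0.16 kg: a steel base plate 50 (x) x 36 (y) x 10 thick with an orange bow of 10 mm round bar standing on it, in the x-z plane, 46 long outside; the level top bar of the bow has its axis 47 mm above the underside (top at 52). Pinch that bar from above, fingers closing along y. This point: centre, 26 mm above the underside, so 21 mm below the top bar's axis; z up
- grab2_c (a point): grab handle 3 (may be absent), all alike, 0.16 kg: a steel base plate 50 (x) x 36 (y) x 10 thick with an orange bow of 10 mm round bar standing on it, in the x-z plane, 46 long outside; the level top bar of the bow has its axis 47 mm above the underside (top at 52). Pinch that bar from above, fingers closing along y. This point: centre, 26 mm above the underside, so 21 mm below the top bar's axis; z up
- grab3_c (a point): grab handle 4 (may be absent), all alike, 0.16 kg: a steel base plate 50 (x) x 36 (y) x 10 thick with an orange bow of 10 mm round bar standing on it, in the x-z plane, 46 long outside; the level top bar of the bow has its axis 47 mm above the underside (top at 52). Pinch that bar from above, fingers closing along y. This point: centre, 26 mm above the underside, so 21 mm below the top bar's axis; z up
- hammer: claw hammer lying on the bench, origin at its underside; not part of the job, to be left alone
- wrench: wrench lying on the bench, origin at its underside; not part of the job, to be left alone
- block: steel block 50 x 75 x 30, origin at its underside; not part of the job, to be left alone
- tin: green tin, 60 diameter, 75 high, origin at its underside; not part of the job, to be left alone
- pliers: locking pliers lying on the bench, origin at its underside; not part of the job, to be left alone
- stub: upright aluminium stub, 32 diameter, 60 high, origin at its underside; not part of the job, to be left alone
There are look-alikes about, which are no part of the job. What is shaped like the part that bears grab1_c but green or turquoise is not meant.

How it is judged:
On the way, in this order (a step that is already met when the one before it is completed fails the run):
1. the tray is against the stop bar and the carrier in the loading station (x of tray_near in the frame of stop_face below 0.012 m and y of tray_near in the frame of stop_face between -0.1 and 0.1 m and angle between the x axis of tray_near and the x axis of stop_face, either way round below 0.15 rad and value of joint carrier between 0.133 and 0.147 m and velocity of joint carrier below 0.02 m/s), for 0.2 s.
2. every grab handle present is flat in a bay of the carrier, the carrier still in the loading station (x of grab0_c in the frame of push_face between -0.075 and 0.075 m and y of grab0_c in the frame of push_face between -0.15 and 0 m and z of grab0_c in the frame of push_face between 0.03 and 0.0395 m and angle between each of grab0_c, grab1_c, grab2_c, grab3_c's own z axis and vertical below 0.06 rad and x of grab1_c in the frame of push_face between -0.075 and 0.075 m and y of grab1_c in the frame of push_face between -0.15 and 0 m and z of grab1_c in the frame of push_face between 0.03 and 0.0395 m and x of grab2_c in the frame of push_face between -0.075 and 0.075 m and y of grab2_c in the frame of push_face between -0.15 and 0 m and z of grab2_c in the frame of push_face between 0.03 and 0.0395 m and x of grab3_c in the frame of push_face between -0.075 and 0.075 m and y of grab3_c in the frame of push_face between -0.15 and 0 m and z of grab3_c in the frame of push_face between 0.03 and 0.0395 m and value of joint carrier between 0.133 and 0.147 m), for 0.2 s.
3. the loaded carrier is in the welding station (x of grab0_c in the frame of push_face between -0.075 and 0.075 m and y of grab0_c in the frame of push_face between -0.15 and 0 m and z of grab0_c in the frame of push_face between 0.03 and 0.0395 m and angle between each of grab0_c, grab1_c, grab2_c, grab3_c's own z axis and vertical below 0.06 rad and x of grab1_c in the frame of push_face between -0.075 and 0.075 m and y of grab1_c in the frame of push_face between -0.15 and 0 m and z of grab1_c in the frame of push_face between 0.03 and 0.0395 m and x of grab2_c in the frame of push_face between -0.075 and 0.075 m and y of grab2_c in the frame of push_face between -0.15 and 0 m and z of grab2_c in the frame of push_face between 0.03 and 0.0395 m and x of grab3_c in the frame of push_face between -0.075 and 0.075 m and y of grab3_c in the frame of push_face between -0.15 and 0 m and z of grab3_c in the frame of push_face between 0.03 and 0.0395 m and value of joint carrier between 0.273 and 0.287 m), for 0.2 s.
4. the ready lever is thrown over (value of joint ready above 0.85 rad), for 0.2 s.
At the end, for the whole second after the job is handed in: Tray's near wall within 12 mm of the stop bar's face and within 0.15 rad of square to it; carrier within 7 mm of the welding station (0.28); every grab handle present flat (within 0.06 rad, plate on the bay floor) in a bay; ready lever beyond 0.85 rad (all of step 3 and x of tray_near in the frame of stop_face below 0.012 m and y of tray_near in the frame of stop_face between -0.1 and 0.1 m and angle between the x axis of tray_near and the x axis of stop_face, either way round below 0.15 rad and value of joint ready above 0.85 rad); the robot touches nothing.
It fails at once if a bystander tool was moved more than 40 mm (distance of any of hammer, wrench, block, tin, pliers, stub from where it was at the start of the episode above 0.04 m).
It fails at once if the tray was lifted or tipped (height (world z) of tray_near above 0.035 m or angle between tray_near's own z axis and vertical above 0.25 rad).
It fails at once if the ready lever was thrown before the carrier was in the welding station (value of joint ready above 0.6 rad and value of joint carrier below 0.26 m).
Of grab0, grab1, grab2, grab3 only 3 to 4 are there at a start; the rules pass over those that are not, and their reading is None.
At some moment in a run one of grab0, grab1, grab2, grab3 may be knocked a few centimetres aside while the robot is not near it.
It also fails if it takes over 210 s, if anything falls off the work surface, if the arm or the gripper's body presses on something with over 40 N, if the wrist force passes 120 N, or if a joint passes its speed limit or range.

## Working session

There is one attempt and no reset: what is moved stays moved. The work goes in short steps, Python scripts to look and compute and a tool call to move; the robot and the scene stay as the last step left them, time stands still between calls to the robot, and variables do not carry over. Pictures are saved under pics/ and viewed, and the job is handed in when it is done.

Besides the shell and the picture viewer there is one more tool, called after "Request:" as name(argument=value, ...), one argument or row to a line, values as JSON. step_arm: Moves the arm, as the interface text tells. Its arguments: {"type":"object","properties":{"motion":{"type":"array","items":{"type":"number"}}},"required":["motion"]}

```bash
ls; mkdir -p pics; cat > h.py <<'E'
from bench import arm, optics, sign_off
import numpy as np, cv2
def cam(n):
    m=optics.camera_model(n); return m,np.array(m["position"]),np.array(m["rotation"])
def p2w(n,u,v,z):
    m,p,R=cam(n)
    if R.shape!=(3,3): 
        from scipy.spatial.transform import Rotation as Ro
        R=Ro.from_quat([R[1],R[2],R[3],R[0]]).as_matrix()
    d=R@np.array([(u-m["cx"])/m["fx"],(v-m["cy"])/m["fy"],1]); s=(z-p[2])/d[2]; return p+s*d
def w2p(n,X):
    m,p,R=cam(n); c=R.T@(np.array(X)-p); return m["fx"]*c[0]/c[2]+m["cx"],m["fy"]*c[1]/c[2]+m["cy"]
def crop(im,u0,v0,u1,v1,k,name):
    c=cv2.resize(im[v0:v1,u0:u1],None,fx=k,fy=k,interpolation=cv2.INTER_CUBIC); cv2.imwrite('pics/'+name,c)
E
python3 - <<'E'
from h import *
for n in("side","top"):
    im=optics.snapshot(n); cv2.imwrite(f'pics/{n}0.png',im); m=optics.camera_model(n); print(n,m)
print(arm.read_state())
E
```

```text
pics
side {'fx': 372.09137261289493, 'fy': 372.09137261289493, 'cx': 246.46533149040033, 'cy': 193.16846342375868, 'position': array([0.35381624, 0.63468441, 0.85248046]), 'rotation': array([ 0.04078997, -0.13717573,  0.93380082, -0.32792532])}
top {'fx': 454.7538906677574, 'fy': 454.7538906677574, 'cx': 252.92062338800017, 'cy': 193.2642676807862, 'position': array([0.38871579, 0.01359292, 1.42772752]), 'rotation': array([ 0.04067144, -0.69671883,  0.71541366, -0.03334654])}
{'time_s': 0.1, 'qpos': array([-1.35300557e+00,  1.50923974e-01,  1.43795942e+00,  4.29952289e-05,
        1.55377184e+00, -1.34012461e-01]), 'joint_velocities': array([ 0.00036544, -0.00095183, -0.00042658, -0.00045111, -0.00051998,
       -0.00088456]), 'effort': array([ 6.59628713e-03, -7.14379406e+01, -5.71793783e+01, -3.18924936e-05,
        7.12644687e-03,  3.99136331e-05]), 'position': array([ 0.19808131, -0.53957764,  0.23074643]), 'eef_rot': array([-3.75436763e-04,  8.19935989e-01, -5.72454969e-01, -3.76530234e-04]), 'contact_force': array([0.07454188, 0.07100262, 0.0423699 ]), 'torque': array([ 0.01876691, -0.03919837, -0.01996523]), 'width': 0.08544116595919568}
```

```bash
python3 - <<'E'
import re
s=open('h.py').read()
s=s.replace('''    m=optics.camera_model(n); return m,np.array(m["position"]),np.array(m["rotation"])''','''    from scipy.spatial.transform import Rotation as Ro
    m=optics.camera_model(n); q=m["rotation"]; return m,np.array(m["position"]),Ro.from_quat([q[1],q[2],q[3],q[0]]).as_matrix()''')
open('h.py','w').write(s)
from h import *
for n in("side","top"):
    im=cv2.imread(f'pics/{n}0.png'); cv2.imwrite(f'pics/{n}0b.png',cv2.resize(im,(800,600),interpolation=cv2.INTER_CUBIC))
E
```

```text
(no output)
```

View pics/top0b.png

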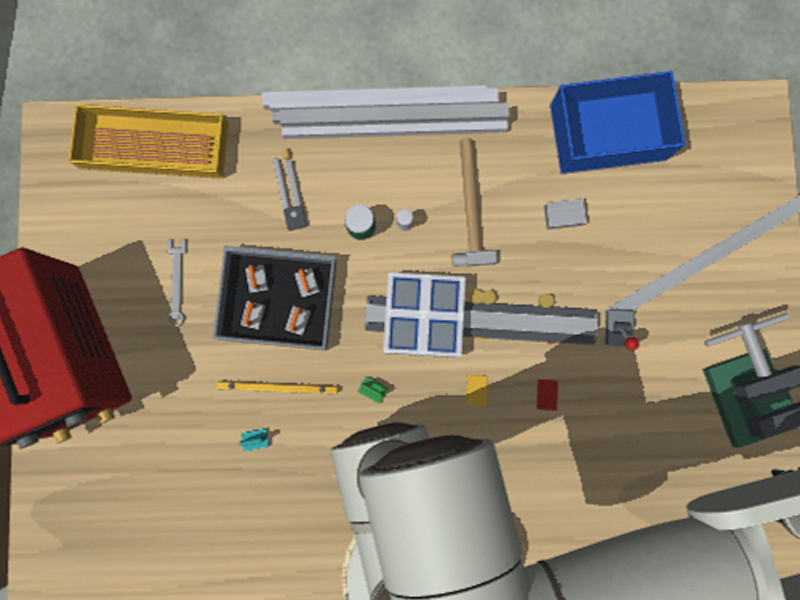

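View pics/side0b.png

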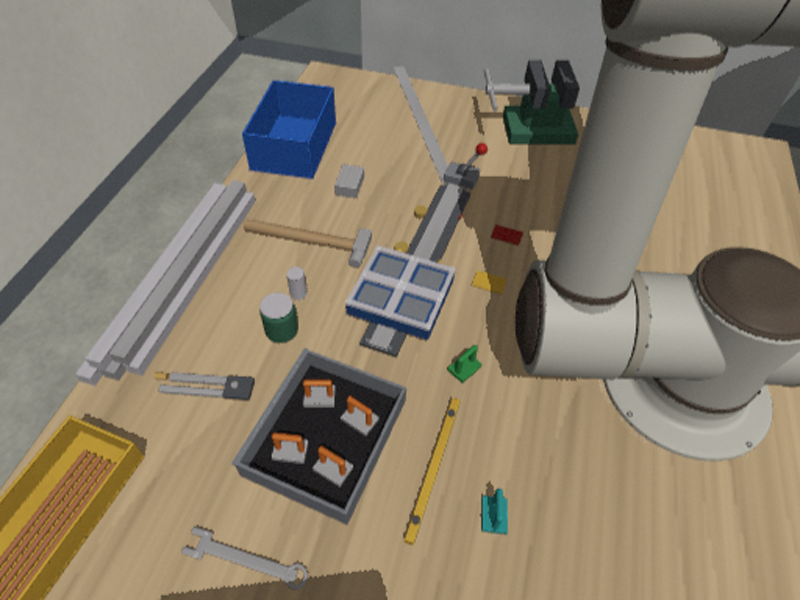

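The orange handles at about (257,278), (307,282), (253,315), (298,320) in the 800x600 top view, all in the tray, are the parts. The look-alikes are green (374,389) and turquoise (256,439), lying on the bench and not to be touched. I'll check this in a close crop.

```bash
python3 - <<'E'
from h import *
im=cv2.imread('pics/top0.png')
crop(im,130,145,260,255,6,'c_tray.png')
crop(im,225,155,425,280,4,'c_rail.png')
E
```

```text
(no output)
```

View pics/c_tray.png

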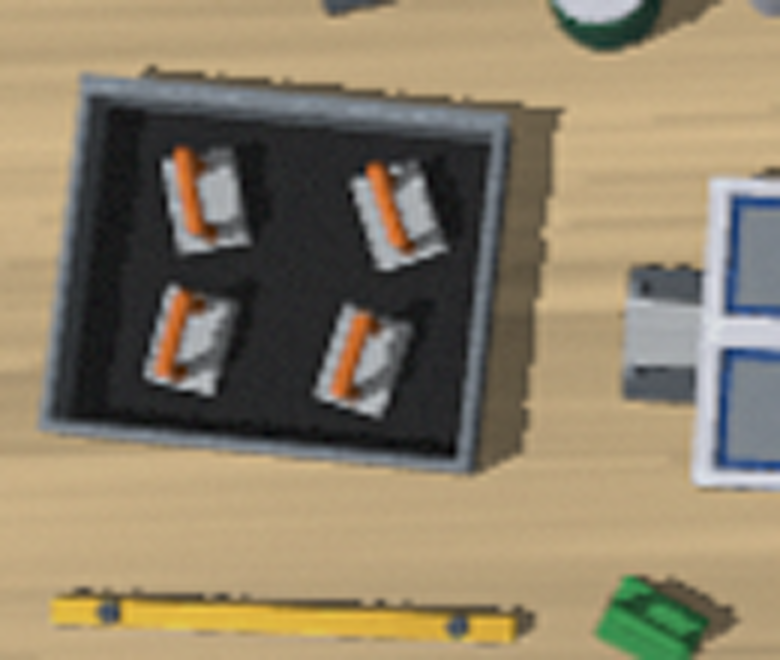

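View pics/c_rail.png

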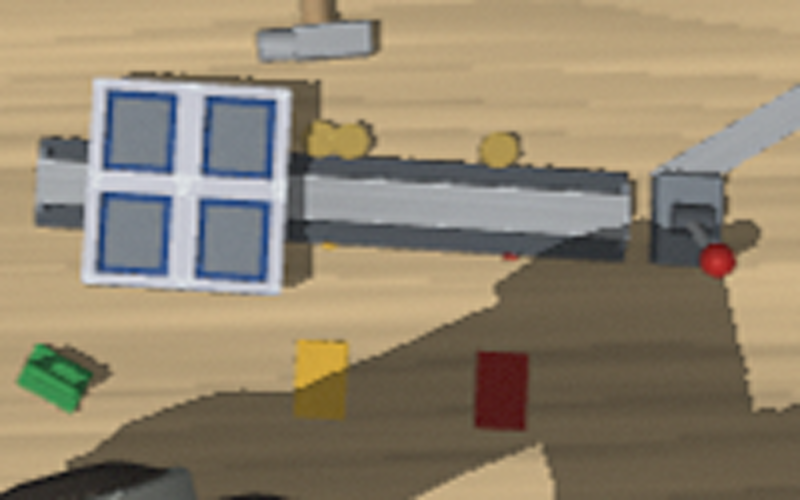

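```bash
python3 - <<'E'
from h import *
T=lambda x,y,z:np.round(p2w('top',130+x/6,145+y/6,z),4)
R=lambda x,y,z:np.round(p2w('top',225+x/4,155+y/4,z),4)
print('tray far L,R, near L,R');[print(T(*p,.045)) for p in[(83,75),(510,113),(40,430),(470,470)]]
print('stop far edge');[print(T(*p,.016)) for p in[(52,598),(517,617),(52,624),(515,640)]]
print('handles bar ends z.047')
for a,b in[((182,152),(204,236)),((377,165),(403,247)),((182,290),(168,375)),((366,315),(344,395))]:
    A,B=T(*a,.052),T(*b,.052);d=A-B;print((A+B)/2,np.hypot(*d[:2]),np.degrees(np.arctan2(d[1],d[0])))
print('carrier FL FR NR NL');[print(R(*p,.056)) for p in[(95,80),(292,88),(280,293),(83,283)]]
print('rail end near');print(R(630,215,.021),R(632,172,.021),R(628,260,.021),R(40,182,.021))
print('lever tip',R(717,260,.1));print('block',R(655,172,.03),R(722,172,.03),R(655,262,.03))
print('marks',R(322,380,0),R(502,390,0)); print('hammer head',R(258,60,.02),R(378,50,.02)); print('green',R(55,378,.03))
print('bumps',R(340,140,.03),R(500,148,.03))
E
```

```text
tray far L,R, near L,R
[0.6545 0.3604 0.045 ]
[0.6286 0.1405 0.045 ]
[0.4721 0.3824 0.045 ]
[0.446  0.1639 0.045 ]
stop far edge
[0.387  0.3839 0.016 ]
[0.3711 0.1441 0.016 ]
[0.3737 0.3839 0.016 ]
[0.3594 0.1453 0.016 ]
handles bar ends z.047
[0.5901 0.3024 0.052 ] 0.044966209535605706 14.159858765905577
[0.58115 0.20185 0.052  ] 0.04435696112224109 16.637383127051574
[0.51935 0.31185 0.052  ] 0.04371384220129824 -9.61315693163108
[0.50545 0.2206  0.052  ] 0.0419362611590494 -16.05799800851855
carrier FL FR NR NL
[0.5894 0.0372 0.056 ]
[ 0.5791 -0.1124  0.056 ]
[ 0.424  -0.0978  0.056 ]
[0.4353 0.0501 0.056 ]
rail end near
[ 0.4778 -0.3727  0.021 ] [ 0.5111 -0.3761  0.021 ] [ 0.4432 -0.3692  0.021 ] [0.5157 0.0825 0.021 ]
lever tip [ 0.4384 -0.4121  0.1   ]
block [ 0.5099 -0.3912  0.03  ] [ 0.5085 -0.4425  0.03  ] [ 0.4408 -0.3873  0.03  ]
marks [ 0.3571 -0.1325  0.    ] [ 0.3458 -0.2718  0.    ]
hammer head [ 0.6069 -0.09    0.02  ] [ 0.6122 -0.1839  0.02  ]
green [0.3645 0.0739 0.03  ]
bumps [ 0.5412 -0.1503  0.03  ] [ 0.5316 -0.2732  0.03  ]
```

```bash
python3 - <<'E'
from h import *
im=cv2.imread('pics/side0.png')
crop(im,215,75,345,235,5,'s_rail.png'); crop(im,140,210,350,360,3.8,'s_tray.png')
E
```

```text
(no output)
```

View pics/s_rail.png

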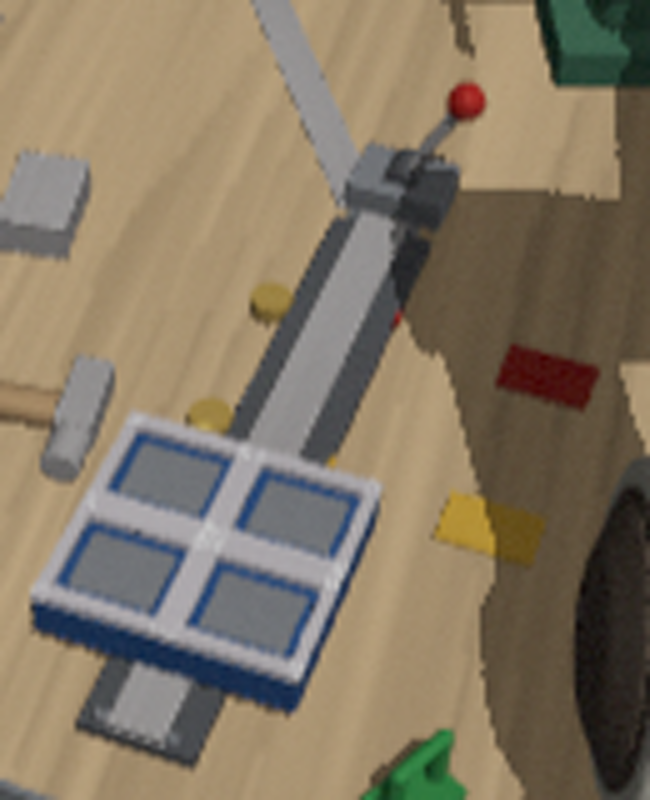

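View pics/s_tray.png

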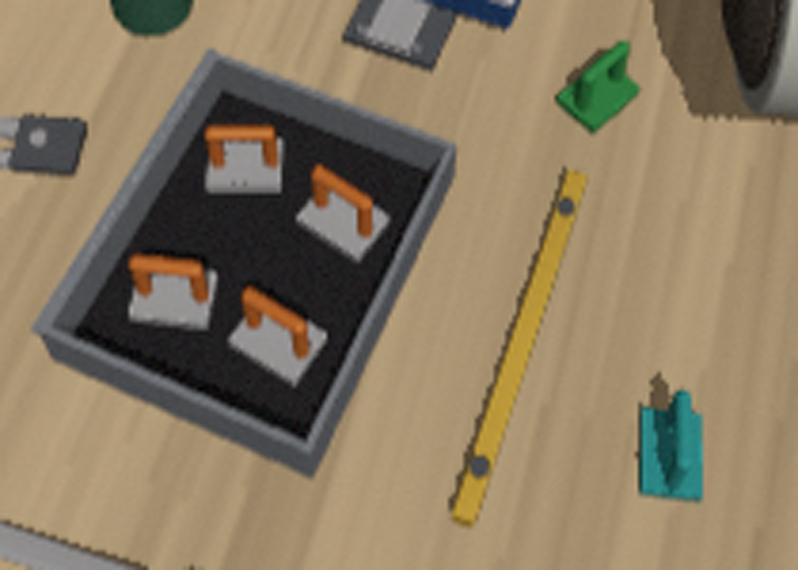

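```bash
python3 - <<'E'
from h import *
im=cv2.imread('pics/top0.png'); crop(im,160,85,280,175,6,'c_back.png')
R=lambda x,y,z:p2w('top',225+x/4,155+y/4,z)
for c in[((108,92),(175,96),(171,174),(103,170)),((205,97),(275,100),(270,178),(203,173)),((103,194),(169,197),(165,275),(98,270)),((200,200),(267,203),(265,281),(197,275))]:
    print(np.mean([R(*p,.053) for p in c],0).round(4))
s=arm.read_state(); print(s['position'],s['time_s'])
E
```

```text
[0.5482 0.0046 0.053 ]
[ 0.5431 -0.0705  0.053 ]
[0.4715 0.0109 0.053 ]
[ 0.4651 -0.0634  0.053 ]
[ 0.19808131 -0.53957764  0.23074643] 0.1
```

View pics/c_back.png

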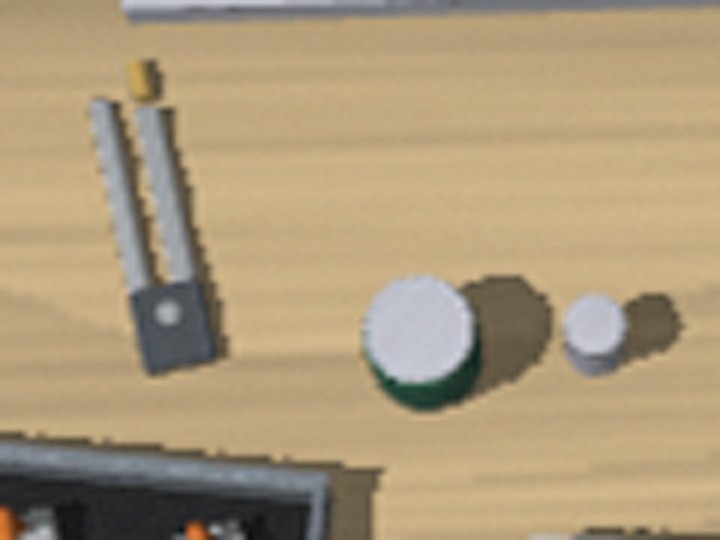

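Request:
step_arm(
  motion=[100,3.3,5.5,0,-9,100,3.3,5.5,0,-9,100,3.3,5.5,0,-9,100,3.3,5.5,0,0,100,3.3,5.5,0,0],
)

```text
time_s: 0.72
position: [0.3572, -0.2703, 0.2282]
eef_rot: [0.001, -0.657, 0.754, 0.002]
contact_force: [1.3, -0.2, -0.2]
width: 0.0852
```

Request:
step_arm(
  motion=[100,3.4,5.6,0,1,100,3.4,5.6,0,0,100,3.4,5.6,0,0,100,3.4,5.6,0,0,100,3.4,5.6,0,0],
)

```text
time_s: 1.35
position: [0.5174, -0.0016, 0.2282]
eef_rot: [0.001, -0.664, 0.748, 0.001]
contact_force: [0.4, -1.2, -0.2]
width: 0.0854
```

```bash
python3 - <<'E'
from h import *
T=lambda x,y,z:p2w('top',160+x/6,85+y/6,z).round(4)
print('pliers near',T(150,375,.02),T(220,358,.02),'tin',T(420,330,.075),'rim there',T(150,460,.045),T(325,475,.045))
E
```

```text
pliers near [0.6876 0.2365 0.02  ] [0.6957 0.1996 0.02  ] tin [0.6952 0.091  0.075 ] rim there [0.6379 0.233  0.045 ] [0.6276 0.1431 0.045 ]
```

Request:
step_arm(
  motion=[100,3.2,5.5,0,0,100,3.2,5.5,0,0,100,3.2,5.5,0,0,100,3.2,5.5,0,0,100,2,3.2,0,0],
)

```text
time_s: 1.98
position: [0.6619, 0.25, 0.2261]
eef_rot: [0.001, -0.664, 0.747, 0.002]
contact_force: [-0.3, -0.5, 0.0]
width: 0.0856
```

Request:
step_arm(
  motion=[100,0.5,0,-5,0,100,0.1,0,-5,0,100,0,0,-2.5,0,100,0,0,0,0],
)

```text
time_s: 2.48
position: [0.6679, 0.2533, 0.0947]
eef_rot: [-0.001, -0.666, 0.746, 0.002]
contact_force: [-0.7, 0.6, 0.8]
width: 0.0854
```

```bash
python3 - <<'E'
from h import *
im=optics.snapshot('side'); crop(im,100,180,300,330,4,'s1.png')
print(arm.read_state()['position'])
E
```

```text
[0.66841827 0.25340663 0.09616682]
```

View pics/s1.png

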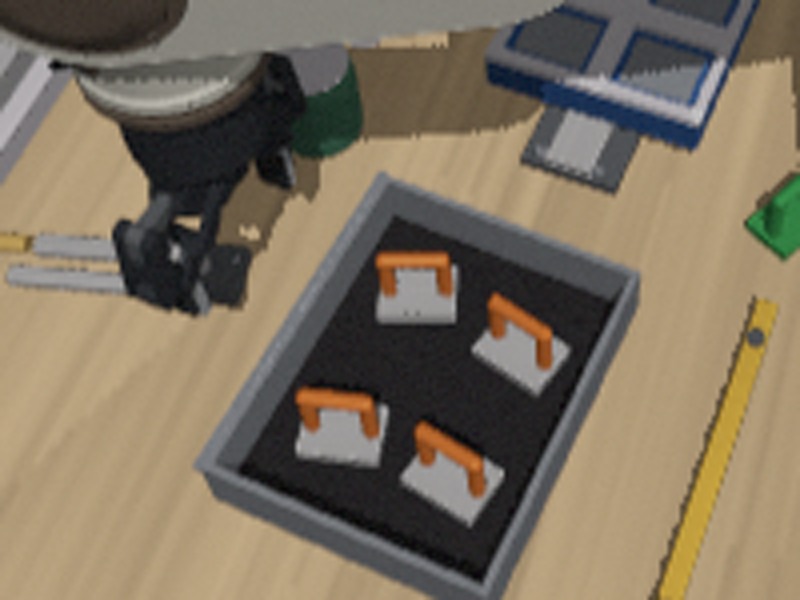

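Request:
step_arm(
  motion=[100,-0.1,-0.2,-4,0,100,0,0,-3,0,100,0,0,-1.6,0,100,0,0,0,0],
)

```text
time_s: 3.02
position: [0.6706, 0.252, 0.0156]
eef_rot: [0.004, -0.666, 0.746, -0.0]
contact_force: [0.3, 0.5, 0.5]
width: 0.0855
```

Request:
step_arm(
  motion=[100,-0.5,0,-0.5,0,100,-1,0,0,0,100,-1,0,0,0,100,-1,0,0,0,100,-1,0,0,0],
)

```text
time_s: 3.65
position: [0.6258, 0.2524, 0.0153]
eef_rot: [0.008, -0.666, 0.746, -0.002]
contact_force: [5.4, 0.0, -3.2]
width: 0.0853
```

Request:
step_arm(
  motion=[100,-1,0,-0.4,0,100,-1,0,-0.2,0,100,-1,0,0,0,100,0,0,0,0],
)

```text
time_s: 4.15
position: [0.5976, 0.253, 0.0152]
eef_rot: [0.014, -0.666, 0.746, -0.006]
contact_force: [0.6, 0.3, 0.5]
width: 0.0853
```

```bash
python3 - <<'E'
from h import *
im=optics.snapshot('side'); crop(im,100,180,300,330,4,'s2.png')
print(arm.read_state()['position'],arm.read_state()['contact_force'])
E
```

```text
[0.59798849 0.25297911 0.0152442 ] [0.27671789 0.14461603 0.51088893]
```

View pics/s2.png

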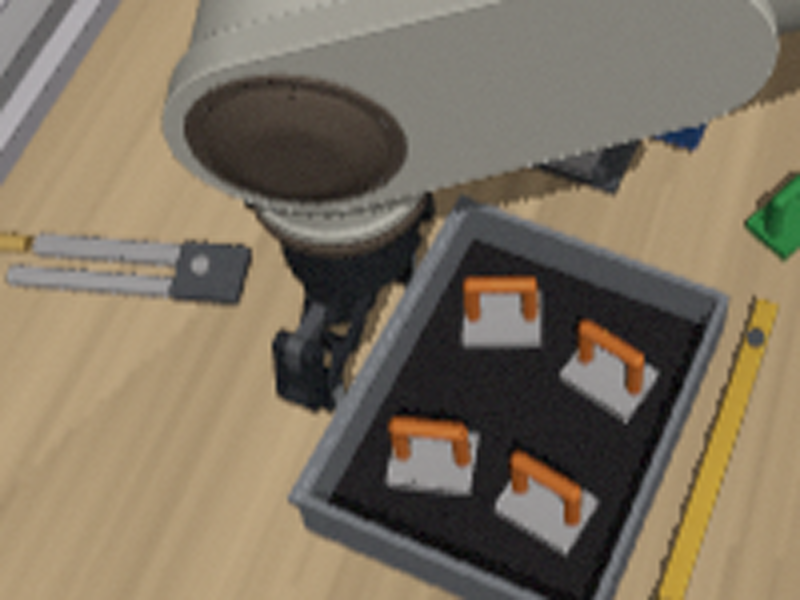

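Request:
step_arm(
  motion=[100,-0.8,0,0,1,100,-0.8,0,0,1,100,-0.6,0,0,1,100,-0.5,0,0,0,100,-0.4,0,0,0],
)

```text
time_s: 4.82
position: [0.5771, 0.2537, 0.0205]
eef_rot: [0.025, -0.685, 0.728, -0.012]
contact_force: [27.5, 0.9, -2.4]
width: 0.0856
```

```bash
python3 - <<'E'
from h import *
im=optics.snapshot('side'); crop(im,100,180,330,360,3.4,'s3.png')
E
```

```text
(no output)
```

View pics/s3.png

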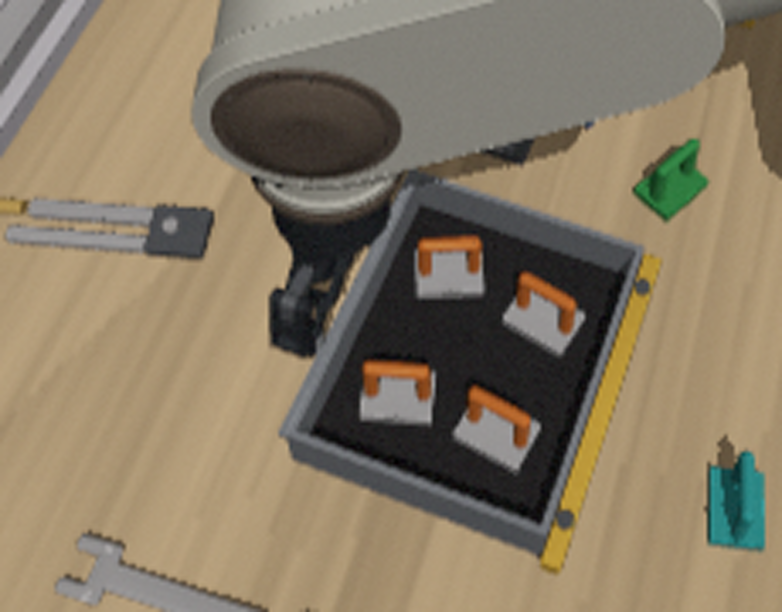

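Request:
step_arm(
  motion=[100,1,0,0,0,100,0.8,0,0,0,100,0,0,4,0,100,0,0,4,0,100,0,0,4,0],
)

```text
time_s: 5.5
position: [0.5941, 0.253, 0.14]
eef_rot: [0.022, -0.685, 0.728, -0.011]
contact_force: [0.7, 0.4, 0.5]
width: 0.0853
```

Request:
step_arm(
  motion=[0,-2.7,-5.1,0,0,0,-2.7,-5.1,0,0,0,-2.5,-5,0,0,0,0,0,-4,0,0,0,0,-3,0],
)

```text
time_s: 6.12
position: [0.515, 0.0974, 0.0739]
eef_rot: [0.025, -0.686, 0.727, -0.013]
contact_force: [0.3, 0.1, -0.5]
width: -0.0001
```

```bash
python3 - <<'E'
from h import *
im=optics.snapshot('side'); crop(im,180,100,340,260,3.7,'s4.png')
E
```

```text
(no output)
```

View pics/s4.png

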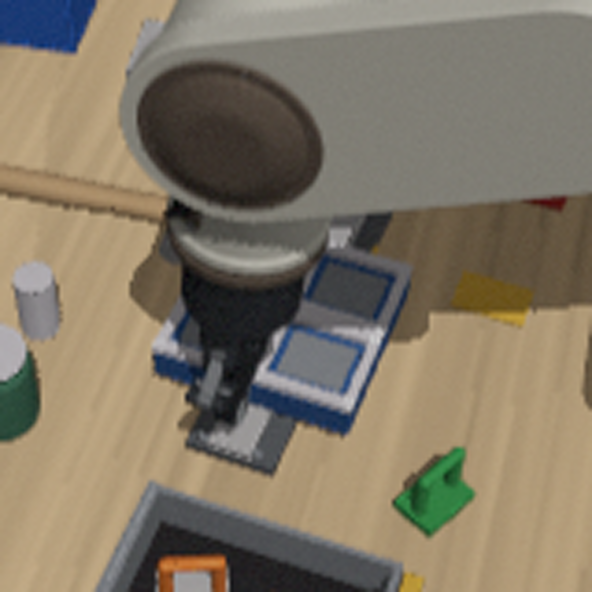

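Request:
step_arm(
  motion=[0,0,0,-2,0,0,0,0,-1.5,0,0,-0.2,-2,0,0,0,-0.1,-1.5,0,0,0,-0.1,-1.5,0,0],
)

```text
time_s: 6.8
position: [0.5099, 0.0471, 0.035]
eef_rot: [0.023, -0.687, 0.727, -0.01]
contact_force: [0.0, 2.6, -0.2]
width: -0.0001
```

Request:
step_arm(
  motion=[0,-0.1,-2,0,0,0,-0.1,-2,0,0,0,-0.1,-1.5,0,0,0,-0.1,-1,0,0,0,0,0,0,0],
)

```text
time_s: 7.42
position: [0.5059, -0.022, 0.0361]
eef_rot: [0.023, -0.686, 0.727, -0.011]
contact_force: [0.8, 0.2, 0.6]
width: -0.0001
```

```bash
python3 - <<'E'
from h import *
im=optics.snapshot('side'); crop(im,180,80,340,240,3.7,'s5.png')
im=optics.snapshot('top'); crop(im,215,145,375,265,5,'t5.png')
E
```

```text
(no output)
```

View pics/s5.png

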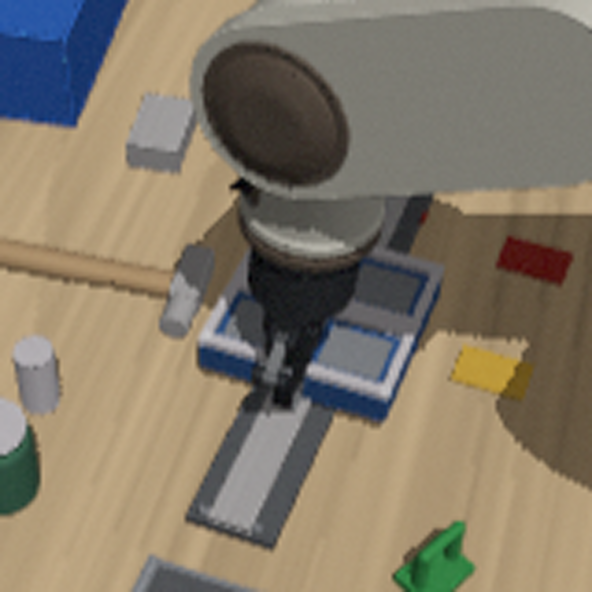

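View pics/t5.png

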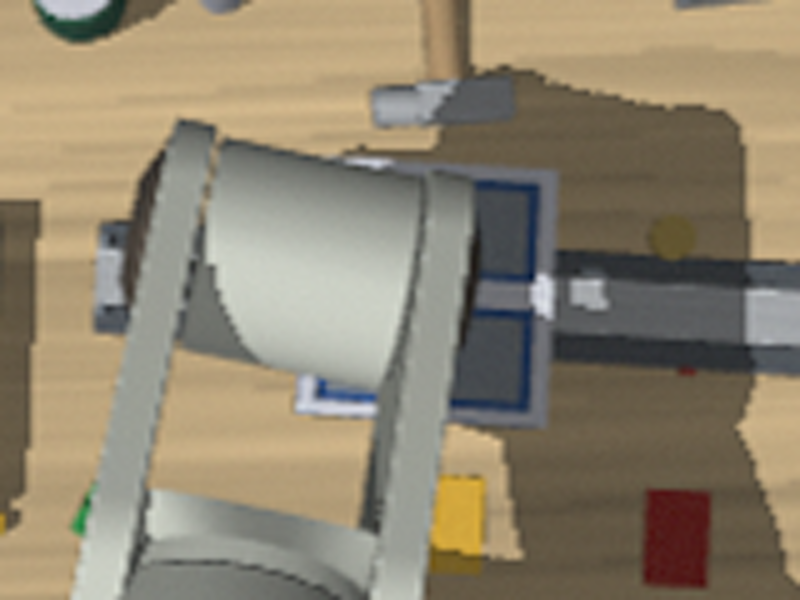

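```bash
cat >> h.py <<'E'
def joint(u,v,lead=True):
    "carrier joint from near leading(or trailing) top corner pixel in top cam; ref near corners at start q0=0.028"
    P=p2w('top',u,v,.056)[:2]; d=np.array([-.07,-.9975]); ref=np.array([.424,-.0978]) if lead else np.array([.4353,.0501])
    return .028+(P-ref)@d
E
python3 - <<'E'
from h import *
print(joint(324,230),joint(274.4,226.6,False)); print(p2w('top',274.4,226.6,.056))
E
```

```text
0.11502429695140057 0.11425813926582348
[ 0.43052543 -0.03603927  0.056     ]
```

Request:
step_arm(
  motion=[0,-0.1,-0.8,0,0,0,0,-0.6,0,0,0,0,-0.4,0,0,0,0,0,0,0],
)

```text
time_s: 8.02
position: [0.5043, -0.0373, 0.036]
eef_rot: [0.024, -0.687, 0.726, -0.008]
contact_force: [0.0, 0.1, -0.4]
width: 0.0001
```

```bash
python3 - <<'E'
from h import *
im=optics.snapshot('top'); crop(im,215,145,375,265,5,'t6.png')
E
```

```text
(no output)
```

View pics/t6.png

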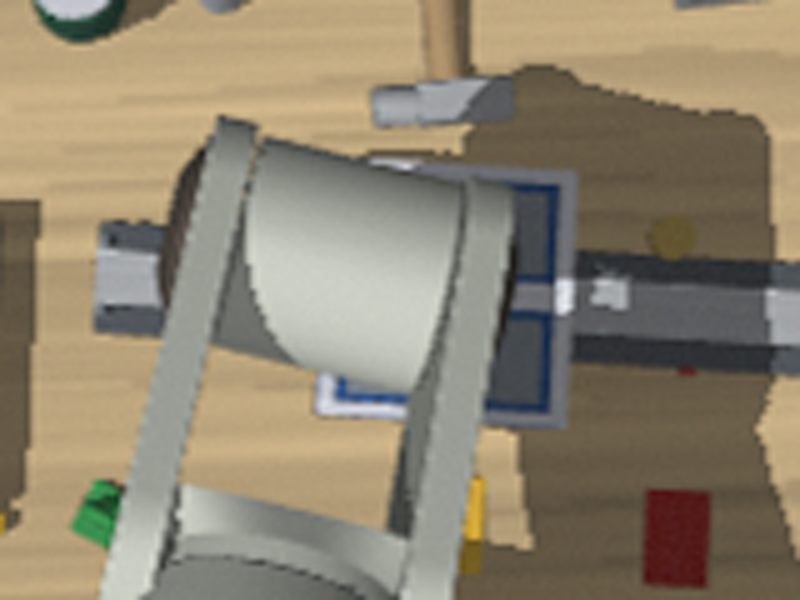

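Request:
step_arm(
  motion=[0,0,-0.4,0,0,0,0,-0.4,0,0,0,0,0,0,0],
)

```text
time_s: 8.45
position: [0.5039, -0.045, 0.0359]
eef_rot: [0.024, -0.687, 0.726, -0.008]
contact_force: [-1.1, -0.9, 0.4]
width: -0.0
```

```bash
python3 - <<'E'
from h import *
im=optics.snapshot('top'); crop(im,265,205,345,265,10,'t7.png')
E
```

```text
(no output)
```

View pics/t7.png

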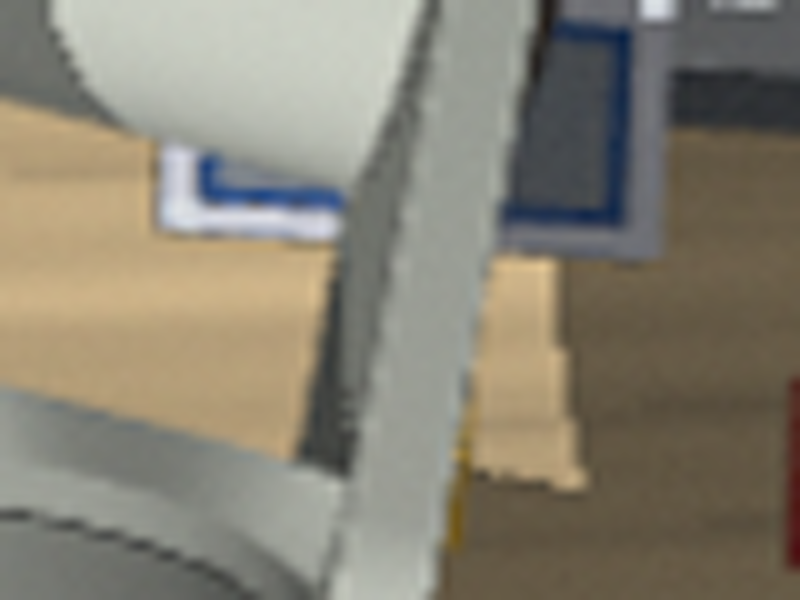

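Request:
step_arm(
  motion=[0,0,1.5,0,0,0,0,1.5,0,0,20,0,2,3,0,40,0,4,5,0,48,0,5,4,0],
)

```text
time_s: 9.12
position: [0.5017, 0.0977, 0.1537]
eef_rot: [0.023, -0.686, 0.727, -0.006]
contact_force: [0.6, 0.2, -0.0]
width: 0.041
```

Request:
step_arm(
  motion=[48,-2,6,0,0,48,-2,6,0,0,48,0,6,0,0,48,0,3,0,0,48,0,0,0,0],
)

```text
time_s: 9.75
position: [0.4588, 0.3167, 0.1577]
eef_rot: [0.026, -0.689, 0.725, -0.008]
contact_force: [-0.9, -0.9, -1.5]
width: 0.0408
```

```bash
python3 - <<'E'
from h import *
im=optics.snapshot('top'); cv2.imwrite('pics/top8.png',im); crop(im,265,155,345,235,8,'t8.png'); crop(im,130,145,260,255,6,'t8b.png')
im=optics.snapshot('side'); cv2.imwrite('pics/side8.png',im); crop(im,130,160,350,340,3.5,'s8.png')
print(joint(331,231))
E
```

```text
0.1360566006271977
```

View pics/t8.png

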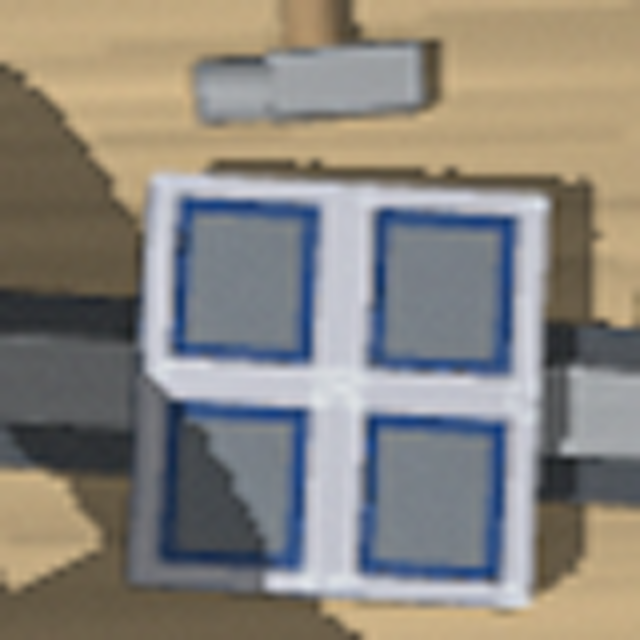

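View pics/t8b.png

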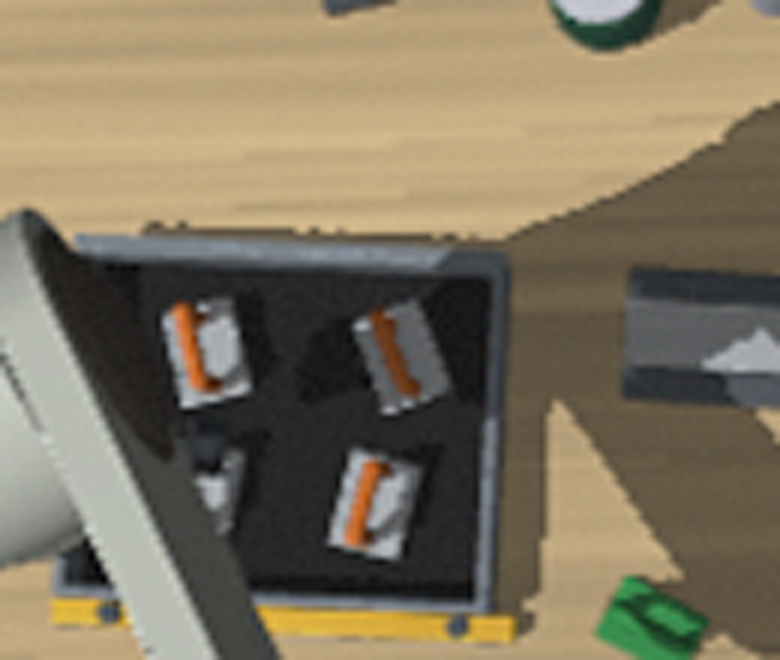

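View pics/s8.png

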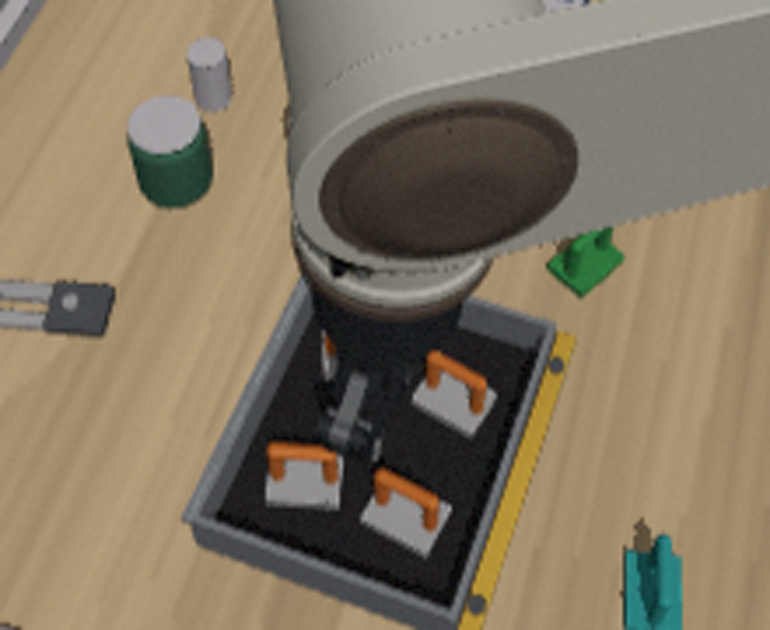

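```bash
python3 - <<'E'
from h import *
C=lambda x,y,z:p2w('top',265+x/8,155+y/8,z)
cs=[C(*p,.056) for p in((150,175),(550,198),(530,605),(130,585))]; print(np.round(cs,4)); c=np.mean(cs,0); d=np.array([-.07,-.9975])
print('centre',c,'to load mark',([.3571-c[0],-.1325-c[1]]@d),'to weld',([.3458-c[0],-.2718-c[1]]@d))
for n,b in dict(FT=((182,205),(318,210),(308,358),(175,352)),FL=((380,212),(515,220),(505,370),(368,362)),NT=((172,408),(305,412),(298,568),(162,558)),NL=((373,418),(505,425),(497,575),(360,568))).items():
    print(n,np.mean([C(*p,.053) for p in b],0).round(4))
T=lambda x,y,z:p2w('top',130+x/6,145+y/6,z)
for a,b in[((181,307),(205,387)),((377,316),(410,393)),((376,465),(355,543))]:
    A,B=T(*a,.052),T(*b,.052);e=A-B;print('h',((A+B)/2).round(4),np.hypot(*e[:2]),np.degrees(np.arctan2(e[1],e[0])))
E
```

```text
[[ 0.5807 -0.0691  0.056 ]
 [ 0.5677 -0.2205  0.056 ]
 [ 0.414  -0.2061  0.056 ]
 [ 0.4254 -0.0565  0.056 ]]
centre [ 0.49693733 -0.13804923  0.056     ] to load mark 0.0042532528287418 to weld 0.14399600282874178
FT [ 0.5394 -0.1043  0.053 ]
FL [ 0.5337 -0.1785  0.053 ]
NT [ 0.4616 -0.0972  0.053 ]
NL [ 0.4558 -0.1722  0.053 ]
h [0.5117 0.3028 0.052 ] 0.04275256020926393 16.290287121487513
h [0.5052 0.2011 0.052 ] 0.04276889604608047 22.313599988674355
h [0.4301 0.2161 0.052 ] 0.040440429242855166 -15.85085259044118
```

Request:
step_arm(
  motion=[42,2.7,-0.7,0,9.5,42,2.6,-0.7,0,9.5,42,0,0,0,0],
)

```text
time_s: 10.22
position: [0.5132, 0.2983, 0.1581]
eef_rot: [-0.027, 0.801, -0.599, 0.004]
contact_force: [-0.5, -0.2, 0.0]
width: 0.0359
```

```bash
cat >> h.py <<'E'
def st():
    from scipy.spatial.transform import Rotation as Ro
    s=arm.read_state(); q=s['eef_rot']; M=Ro.from_quat([q[1],q[2],q[3],q[0]]).as_matrix()
    print('t',round(s['time_s'],2),'p',s['position'].round(4),'grasp',(s['position']-.019*M[:,2]).round(4),'jaw',np.degrees(np.arctan2(-M[1,0],-M[0,0])).round(1),'zax',M[:,2].round(3),'xax_z',M[2,0].round(3),'q',s['qpos'].round(2),'w',s['width'],'F',s['contact_force'].round(1))
E
python3 - <<'E'
from h import *
st()
im=optics.snapshot('side'); crop(im,130,200,350,340,3.6,'s9.png')
im=optics.snapshot('top'); crop(im,130,145,260,255,6,'t9.png')
E
```

```text
t 10.22 p [0.5132 0.2983 0.1581] grasp [0.5125 0.2976 0.1771] jaw 106.5 zax [ 0.038  0.039 -0.999] xax_z -0.027 q [0.38 0.19 1.54 0.02 1.36 1.66] w 0.035881883198796295 F [-0.5 -0.2  0. ]
```

View pics/s9.png

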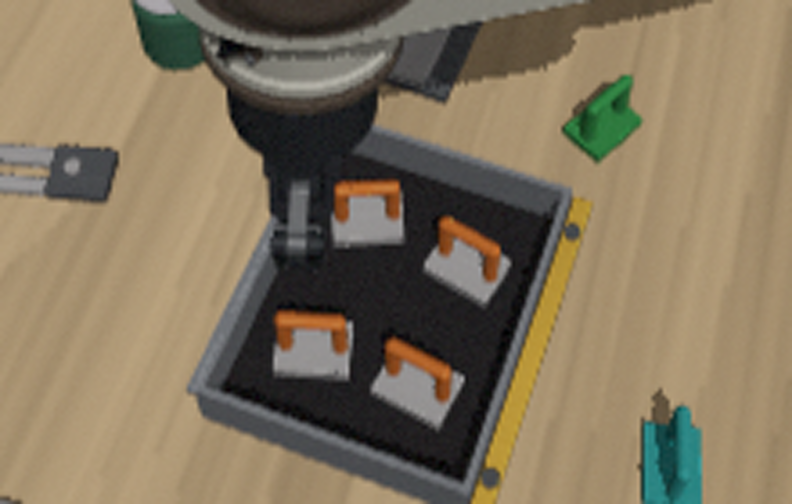

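View pics/t9.png

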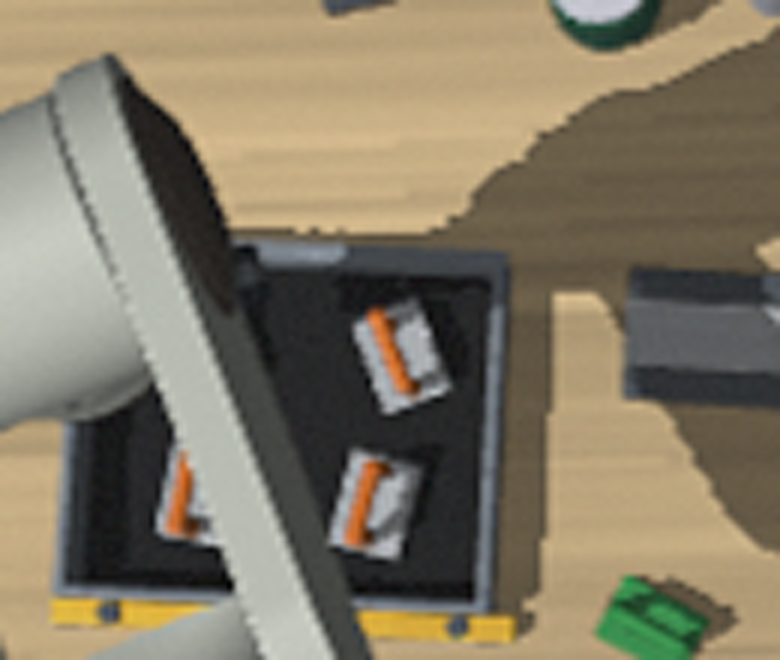

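Request:
step_arm(
  motion=[42,0,0.5,-4,0,42,0,0,-3,0,42,0,0,-1.5,0,42,0,0,0,0],
)

```text
time_s: 10.82
position: [0.51, 0.3041, 0.073]
eef_rot: [-0.028, 0.797, -0.603, 0.004]
contact_force: [0.2, 0.4, 0.6]
width: 0.0357
```

```bash
python3 - <<'E'
from h import *
st()
im=optics.snapshot('side'); crop(im,130,220,290,340,5,'s10.png')
E
```

```text
t 10.82 p [0.51   0.3041 0.073 ] grasp [0.5092 0.3033 0.0919] jaw 105.9 zax [ 0.04   0.04  -0.998] xax_z -0.028 q [0.4  0.26 1.64 0.02 1.19 1.68] w 0.03565631602888455 F [0.2 0.4 0.6]
```

View pics/s10.png

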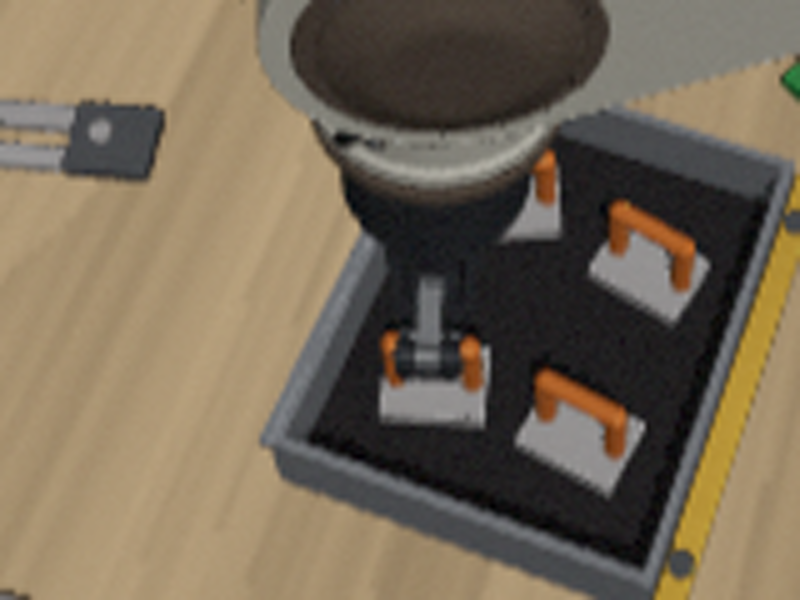

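Well centred. I'll lower 4 cm, close and lift.

Request:
step_arm(
  motion=[42,0.2,0,-2.5,0,42,0,0,-1.5,0,42,0,0,0,0],
)

```text
time_s: 11.25
position: [0.5139, 0.305, 0.0367]
eef_rot: [-0.031, 0.797, -0.603, 0.006]
contact_force: [-0.2, -0.1, 0.9]
width: 0.0358
```

Request:
step_arm(
  motion=[0,0,0,0,0,0,0,0,0,0,0,0,0,0,0],
)

```text
time_s: 11.62
position: [0.5148, 0.3054, 0.0389]
eef_rot: [-0.032, 0.797, -0.603, 0.006]
contact_force: [-0.5, -0.4, -1.2]
width: 0.0076
```

Request:
step_arm(
  motion=[0,0,0,1,0,0,0,0,2,0,0,0,0,2,0,0,0,0,0,0],
)

```text
time_s: 12.12
position: [0.5149, 0.3055, 0.0925]
eef_rot: [-0.032, 0.797, -0.603, 0.006]
contact_force: [0.6, -0.4, -1.9]
width: 0.0078
```

```bash
python3 - <<'E'
from h import *
st()
im=optics.snapshot('side'); crop(im,130,200,290,320,5,'s11.png')
E
```

```text
t 12.12 p [0.5149 0.3055 0.0925] grasp [0.5139 0.3047 0.1114] jaw 105.8 zax [ 0.049  0.044 -0.998] xax_z -0.029 q [0.4  0.24 1.62 0.02 1.22 1.68] w 0.00778611436331774 F [ 0.6 -0.4 -1.9]
```

View pics/s11.png

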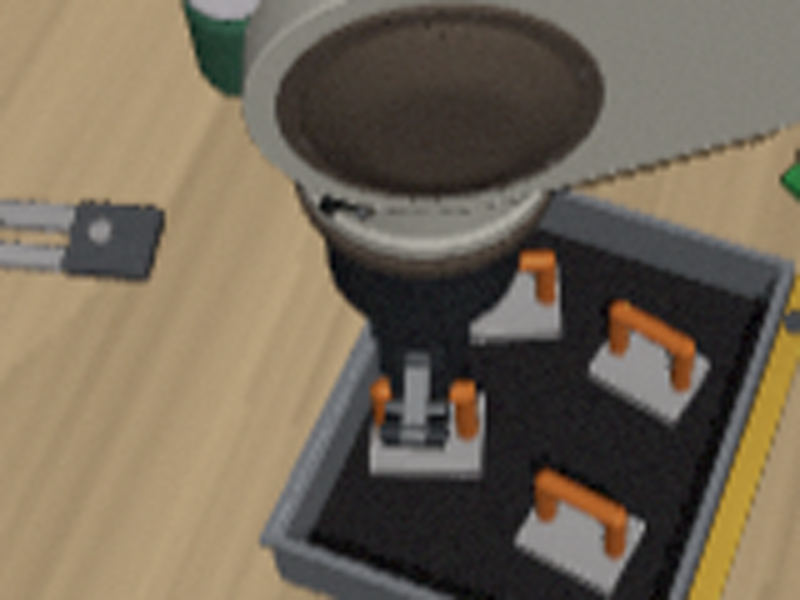

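Request:
step_arm(
  motion=[0,0,0,4,0,0,0,-3,4,0,0,0.3,-6,0.2,-5,0,0.3,-6,0,-5,0,0.3,-6,0,-5],
)

```text
time_s: 12.8
position: [0.521, 0.0924, 0.171]
eef_rot: [-0.029, 0.711, -0.702, 0.008]
contact_force: [0.8, -0.3, -1.8]
width: 0.0078
```

Request:
step_arm(
  motion=[0,0.3,-6,0,-5,0,0.3,-6,0,0,0,0.3,-6,0,0,0,0.3,-6,0,0,0,0,-2.5,0,0],
)

```text
time_s: 13.42
position: [0.5304, -0.1831, 0.1669]
eef_rot: [0.027, -0.677, 0.735, -0.008]
contact_force: [0.3, 0.2, -1.1]
width: 0.0078
```

```bash
python3 - <<'E'
from h import *
st()
E
```

```text
t 13.43 p [ 0.5304 -0.1831  0.1669] grasp [ 0.5295 -0.1836  0.1859] jaw 85.4 zax [ 0.051  0.025 -0.998] xax_z -0.029 q [-0.5   0.13  1.6   0.05  1.39  1.15] w 0.00781253629213181 F [ 0.3  0.2 -1.1]
```

Request:
step_arm(
  motion=[0,0.6,0.6,-3,0,0,0,0,-2.5,0,0,0,0,0,0],
)

```text
time_s: 13.8
position: [0.5353, -0.1795, 0.1079]
eef_rot: [0.027, -0.676, 0.737, -0.007]
contact_force: [0.6, -0.0, -0.6]
width: 0.0076
```

```bash
python3 - <<'E'
from h import *
st()
im=optics.snapshot('side'); crop(im,200,60,330,190,5,'s12.png')
E
```

```text
t 13.8 p [ 0.5353 -0.1795  0.1079] grasp [ 0.5344 -0.18    0.1268] jaw 85.1 zax [ 0.048  0.026 -0.999] xax_z -0.03 q [-0.49  0.18  1.66  0.05  1.27  1.16] w 0.00755568365083812 F [ 0.6 -0.  -0.6]
```

View pics/s12.png

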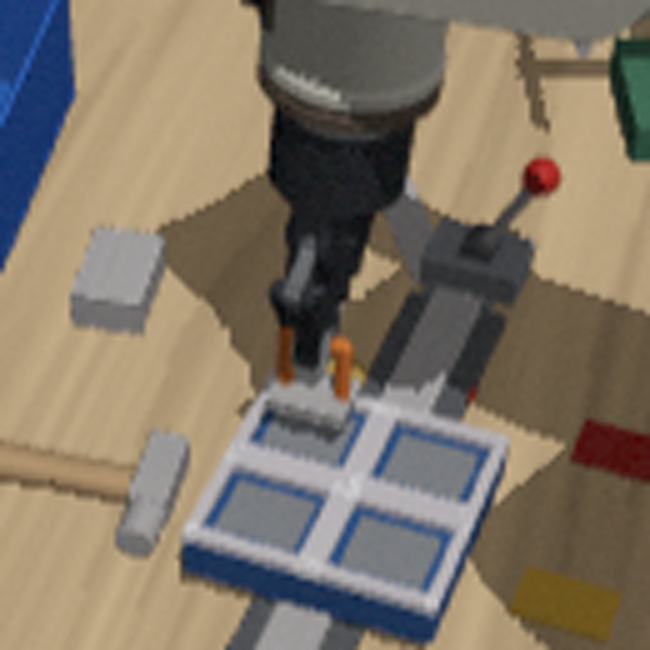

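Request:
step_arm(
  motion=[0,0.1,0.2,-1.4,0,0,0,0,-0.5,0,0,0,0,0,0],
)

```text
time_s: 14.22
position: [0.5376, -0.1775, 0.0906]
eef_rot: [0.027, -0.676, 0.736, -0.008]
contact_force: [-0.5, -0.7, -2.1]
width: 0.0078
```

Request:
step_arm(
  motion=[0,0,0,-0.3,0,0,0,0,0,0],
)

```text
time_s: 14.48
position: [0.5379, -0.1776, 0.0881]
eef_rot: [0.027, -0.676, 0.736, -0.009]
contact_force: [-0.3, -0.1, -1.5]
width: 0.0076
```

Request:
step_arm(
  motion=[0,0,0,-0.3,0,0,0,0,0,0],
)

```text
time_s: 14.72
position: [0.5379, -0.1776, 0.0851]
eef_rot: [0.028, -0.676, 0.736, -0.009]
contact_force: [0.2, -0.2, -1.9]
width: 0.0079
```

Request:
step_arm(
  motion=[0,0,0,-0.2,0,0,0,0,0,0],
)

```text
time_s: 14.98
position: [0.5381, -0.1777, 0.0832]
eef_rot: [0.028, -0.676, 0.736, -0.009]
contact_force: [0.1, 0.3, -2.4]
width: 0.0079
```

Request:
step_arm(
  motion=[0,0,0,-0.3,0,0,0,0,0,0],
)

```text
time_s: 15.22
position: [0.5387, -0.1787, 0.0834]
eef_rot: [0.028, -0.676, 0.736, -0.011]
contact_force: [-0.2, 0.6, -2.1]
width: 0.0078
```

```bash
python3 - <<'E'
from h import *
st()
im=optics.snapshot('side'); crop(im,220,90,310,180,7,'s13.png')
E
```

```text
t 15.22 p [ 0.5387 -0.1787  0.0834] grasp [ 0.5376 -0.1791  0.1024] jaw 85.2 zax [ 0.056  0.021 -0.998] xax_z -0.026 q [-0.48  0.2   1.69  0.05  1.21  1.16] w 0.00784095221123479 F [-0.2  0.6 -2.1]
```

View pics/s13.png

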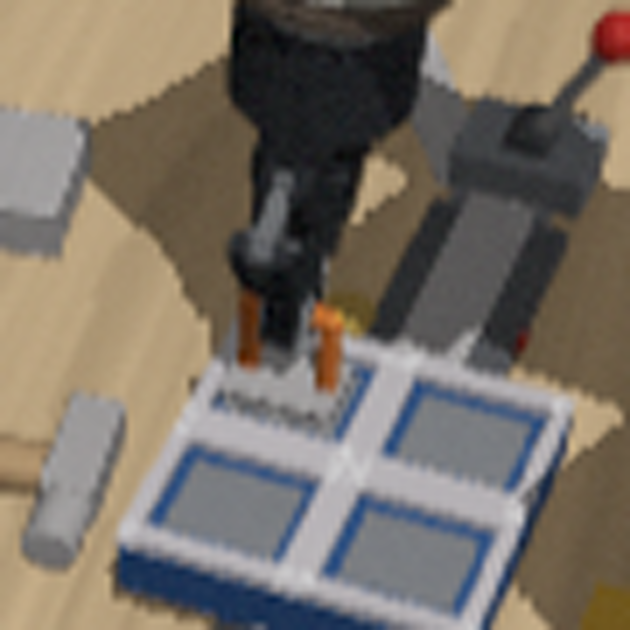

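Request:
step_arm(
  motion=[25,0,0,0,0,35,0,0,0,0,35,0,0,0,0],
)

```text
time_s: 15.65
position: [0.5387, -0.1786, 0.0828]
eef_rot: [0.028, -0.676, 0.736, -0.011]
contact_force: [-0.2, 0.6, 0.3]
width: 0.0299
```

Request:
step_arm(
  motion=[35,0,0,3,0,35,0,0,4,0,42,0,5,3,0,42,0,6,0,0,42,0,6,0,0],
)

```text
time_s: 16.27
position: [0.5379, -0.0073, 0.1849]
eef_rot: [0.028, -0.674, 0.738, -0.01]
contact_force: [0.3, 0.2, 0.3]
width: 0.036
```

Request:
step_arm(
  motion=[42,-0.4,6,0,9,42,-0.4,6,0,9,42,-0.4,4.5,0,9,42,-0.4,3.5,0,9,42,0,0,0,0],
)

```text
time_s: 16.9
position: [0.5197, 0.2031, 0.185]
eef_rot: [-0.03, 0.875, -0.483, 0.001]
contact_force: [-0.5, -1.0, -0.4]
width: 0.0361
```

```bash
python3 - <<'E'
from h import *
st()
im=optics.snapshot('side'); crop(im,190,80,310,180,6.5,'s14.png')
im=optics.snapshot('top'); crop(im,130,145,390,255,3,'t14.png')
E
```

```text
t 16.9 p [0.5197 0.2031 0.185 ] grasp [0.5191 0.2021 0.204 ] jaw 122.2 zax [ 0.03   0.052 -0.998] xax_z -0.028 q [0.21 0.1  1.58 0.05 1.41 1.21] w 0.03611529355962039 F [-0.5 -1.  -0.4]
```

View pics/s14.png

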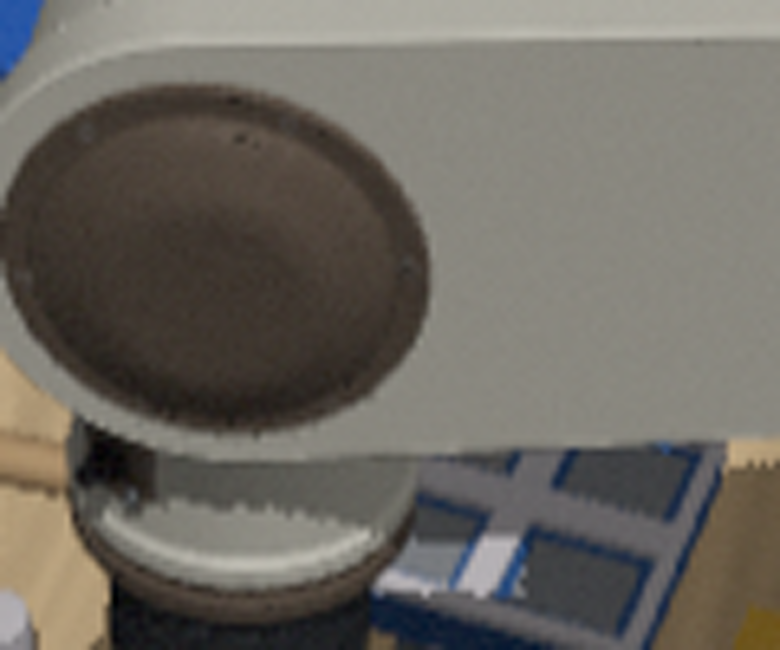

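View pics/t14.png

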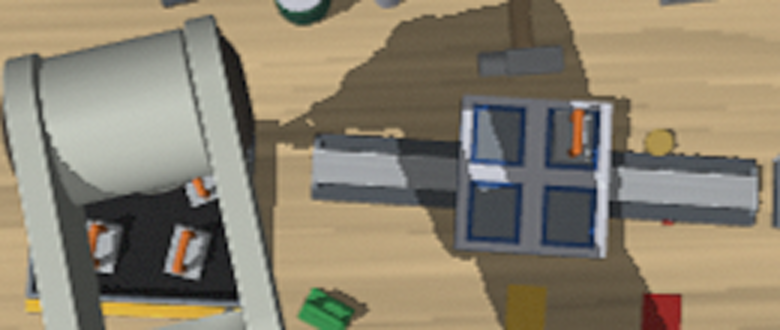

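Request:
step_arm(
  motion=[42,-1.2,-0.1,-3,-5.5,42,0,0,-4,-5.5,42,0,0,-3,0,42,0,0,0,0],
)

```text
time_s: 17.5
position: [0.5087, 0.196, 0.0832]
eef_rot: [-0.03, 0.818, -0.574, 0.005]
contact_force: [0.2, 0.5, 0.6]
width: 0.0357
```

```bash
python3 - <<'E'
from h import *
st()
im=optics.snapshot('side'); crop(im,140,200,290,320,5,'s15.png')
print(w2p('side',[.5052,.2011,.052]))
E
```

```text
t 17.5 p [0.5087 0.196  0.0832] grasp [0.5079 0.1951 0.1021] jaw 110.0 zax [ 0.042  0.043 -0.998] xax_z -0.026 q [0.21 0.15 1.75 0.04 1.19 1.42] w 0.03573385808774261 F [0.2 0.5 0.6]
(np.float64(232.77359315026217), np.float64(250.50306951572844))
```

View pics/s15.png

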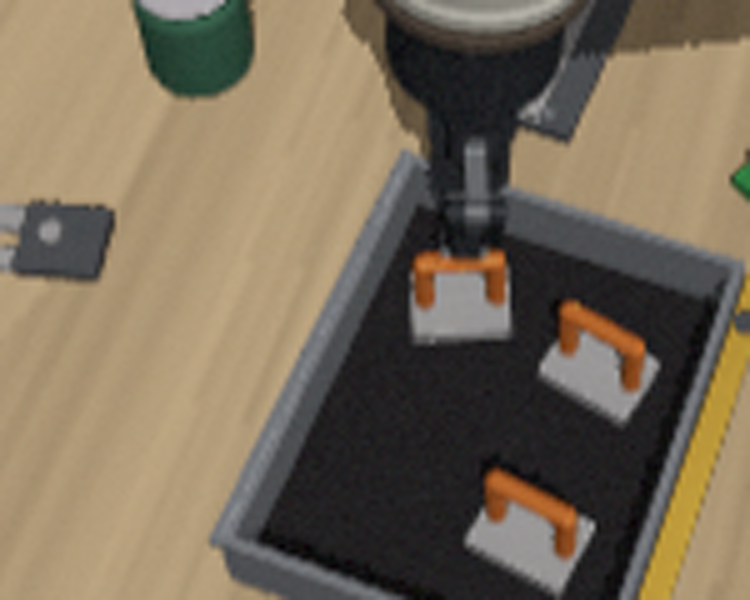

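Request:
step_arm(
  motion=[42,-0.3,0.7,-1.5,1,42,0,0,-1.5,0,42,0,0,-1.5,0,42,0,0,-0.4,0,42,0,0,0,0],
)

```text
time_s: 18.18
position: [0.5077, 0.2034, 0.0349]
eef_rot: [-0.032, 0.823, -0.567, 0.007]
contact_force: [-0.8, 0.2, 0.2]
width: 0.0357
```

Request:
step_arm(
  motion=[0,0,0,0,0,0,0,0,0,0,0,0,0,0,0],
)

```text
time_s: 18.55
position: [0.5081, 0.2035, 0.0358]
eef_rot: [-0.032, 0.823, -0.567, 0.007]
contact_force: [1.0, 0.3, -1.0]
width: 0.0078
```

```bash
python3 - <<'E'
from h import *
st()
im=optics.snapshot('side'); crop(im,140,200,290,320,5,'s16.png')
E
```

```text
t 18.55 p [0.5081 0.2035 0.0358] grasp [0.5072 0.2026 0.0547] jaw 111.0 zax [ 0.048  0.045 -0.998] xax_z -0.025 q [0.22 0.2  1.79 0.04 1.09 1.41] w 0.007844483257369634 F [ 1.   0.3 -1. ]
```

View pics/s16.png

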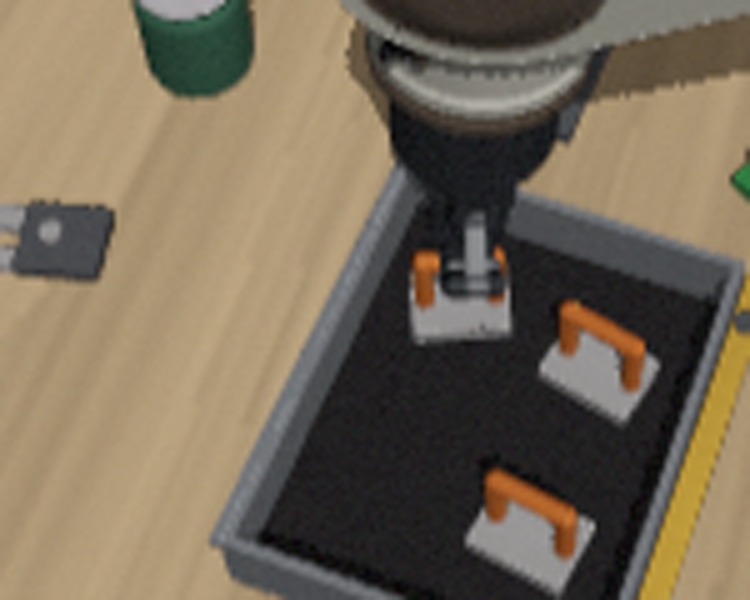

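Request:
step_arm(
  motion=[0,0,0,2,0,0,0,0,4,0,0,0,0,5,0,0,0.5,-4,3,-6,0,0.5,-6,0,-6],
)

```text
time_s: 19.23
position: [0.5169, 0.1036, 0.18]
eef_rot: [-0.031, 0.76, -0.65, 0.01]
contact_force: [1.2, -0.5, -1.9]
width: 0.0078
```

Request:
step_arm(
  motion=[0,0.6,-6,0,-6,0,0.6,-6,0,-6,0,0.6,-6,0,-1,0,0.3,-2,0,0,0,0,0,0,0],
)

```text
time_s: 19.85
position: [0.5373, -0.1061, 0.1812]
eef_rot: [0.031, -0.676, 0.736, -0.015]
contact_force: [-0.3, -0.1, -1.1]
width: 0.0076
```

```bash
python3 - <<'E'
from h import *
st()
E
```

```text
t 19.85 p [ 0.5373 -0.1061  0.1812] grasp [ 0.5361 -0.1065  0.2001] jaw 85.2 zax [ 0.065  0.02  -0.998] xax_z -0.025 q [-0.36  0.08  1.62  0.04  1.39  1.29] w 0.007561739612118973 F [-0.3 -0.1 -1.1]
```

Request:
step_arm(
  motion=[0,0.3,0.2,-3,0.5,0,0,0,-3,0,0,0,0,-1.8,0,0,0,0,0,0],
)

```text
time_s: 20.35
position: [0.5401, -0.1004, 0.1017]
eef_rot: [0.031, -0.68, 0.732, -0.015]
contact_force: [0.3, -0.0, -1.4]
width: 0.0078
```

```bash
python3 - <<'E'
from h import *
st()
im=optics.snapshot('side'); crop(im,210,90,310,190,6.5,'s17.png')
E
```

```text
t 20.35 p [ 0.5401 -0.1004  0.1017] grasp [ 0.5388 -0.1008  0.1206] jaw 85.9 zax [ 0.065  0.021 -0.998] xax_z -0.026 q [-0.35  0.14  1.72  0.04  1.23  1.28] w 0.007799986171776386 F [ 0.3 -0.  -1.4]
```

View pics/s17.png

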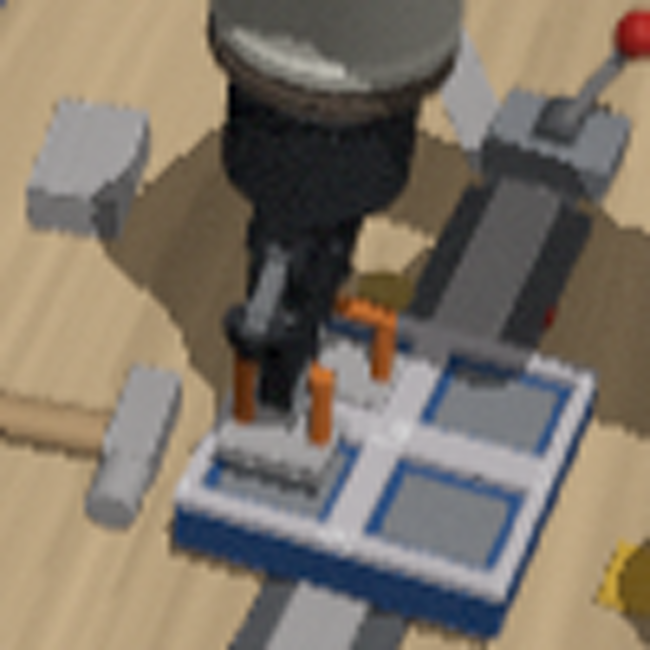

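Request:
step_arm(
  motion=[0,0,-0.3,-1,0,0,0,0,-0.5,0,0,0,0,-0.3,0,0,0,0,0,0],
)

```text
time_s: 20.9
position: [0.5414, -0.1035, 0.0856]
eef_rot: [0.032, -0.681, 0.732, -0.016]
contact_force: [0.5, 0.9, -2.0]
width: 0.0078
```

```bash
python3 - <<'E'
from h import *
st()
im=optics.snapshot('side'); crop(im,210,90,310,190,6.5,'s18.png')
E
```

```text
t 20.9 p [ 0.5414 -0.1035  0.0856] grasp [ 0.5401 -0.1038  0.1046] jaw 85.9 zax [ 0.069  0.02  -0.997] xax_z -0.025 q [-0.35  0.15  1.74  0.05  1.19  1.27] w 0.007800742217195768 F [ 0.5  0.9 -2. ]
```

View pics/s18.png

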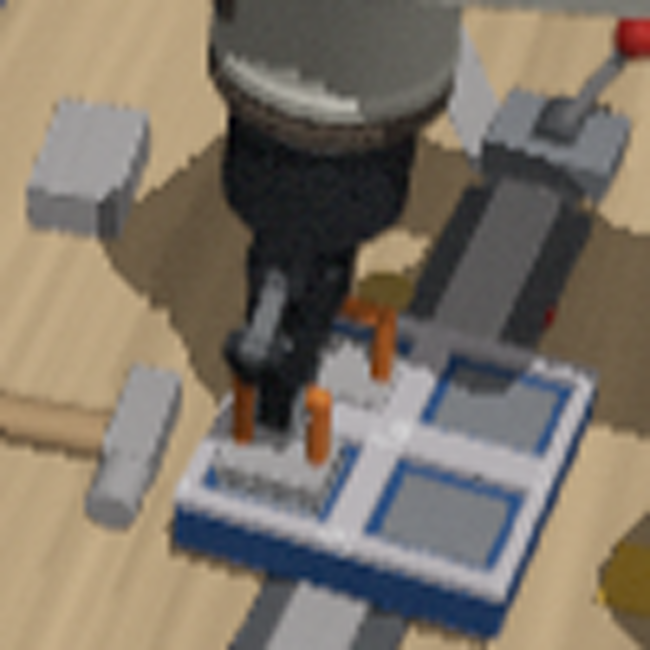

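Request:
step_arm(
  motion=[0,-0.2,0,-0.3,0,0,0,0,-0.3,0,0,0,0,-0.1,0,0,0,0,0,0],
)

```text
time_s: 21.45
position: [0.5402, -0.1046, 0.0805]
eef_rot: [0.033, -0.681, 0.732, -0.018]
contact_force: [-0.0, 0.0, -1.2]
width: 0.0077
```

Request:
step_arm(
  motion=[15,0,0,0,0,30,0,0,0,0,35,0,0,0,0],
)

```text
time_s: 21.82
position: [0.5403, -0.1045, 0.0803]
eef_rot: [0.033, -0.681, 0.732, -0.018]
contact_force: [0.7, 0.1, 1.2]
width: 0.0301
```

Request:
step_arm(
  motion=[35,0,0,3,0,35,0,0,4,0,42,0,5,3,0,42,-1.5,6,0,0,42,-1.5,6,0,0],
)

```text
time_s: 22.45
position: [0.5095, 0.0668, 0.1826]
eef_rot: [0.033, -0.678, 0.734, -0.018]
contact_force: [0.6, 0.5, -0.2]
width: 0.0358
```

Request:
step_arm(
  motion=[42,-2,6,0,-5,42,-2,6,0,-5,42,-1.5,3.5,0,-5,42,-1.5,0,0,-3,42,0,0,0,0],
)

```text
time_s: 23.08
position: [0.4367, 0.2257, 0.1831]
eef_rot: [0.031, -0.553, 0.832, -0.023]
contact_force: [-0.4, -0.0, 0.2]
width: 0.0362
```

```bash
python3 - <<'E'
from h import *
st()
im=optics.snapshot('top'); crop(im,130,145,390,255,3,'t19.png')
im=optics.snapshot('side'); crop(im,140,180,300,330,4,'s19.png')
E
```

```text
t 23.07 p [0.4367 0.2257 0.1831] grasp [0.4352 0.2258 0.202 ] jaw 67.3 zax [ 0.076 -0.004 -0.997] xax_z -0.025 q [ 0.34 -0.05  1.74 -0.03  1.37  2.31] w 0.03620260193023165 F [-0.4 -0.   0.2]
```

View pics/t19.png

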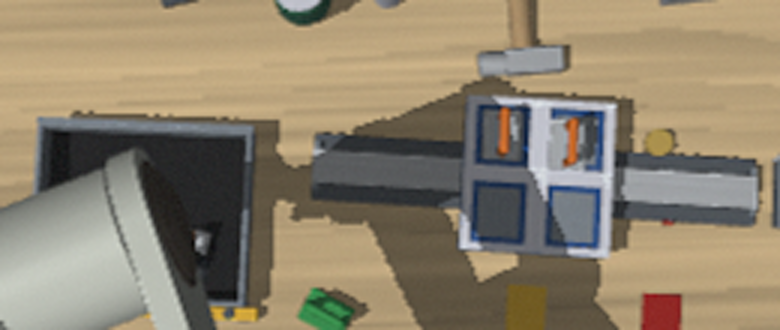

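View pics/s19.png

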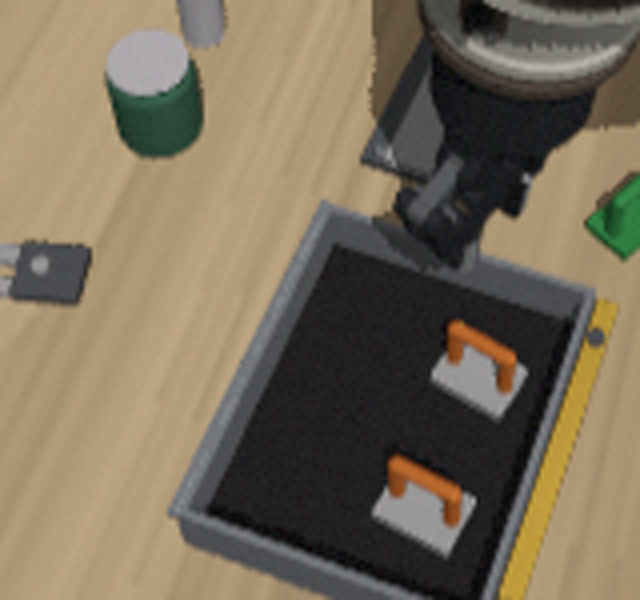

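```bash
python3 - <<'E'
from h import *
im=optics.snapshot('top'); crop(im,275,165,345,235,9,'t20.png')
im=optics.snapshot('side'); crop(im,220,90,310,180,7,'s20.png')
E
```

```text
(no output)
```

View pics/t20.png

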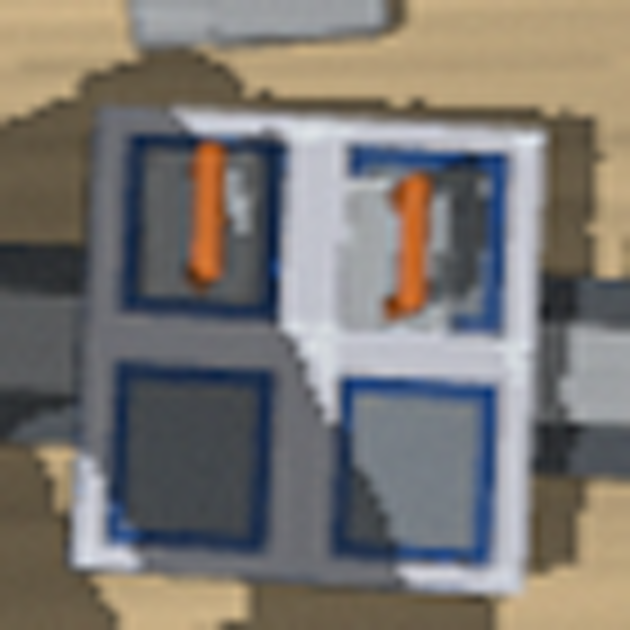

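View pics/s20.png

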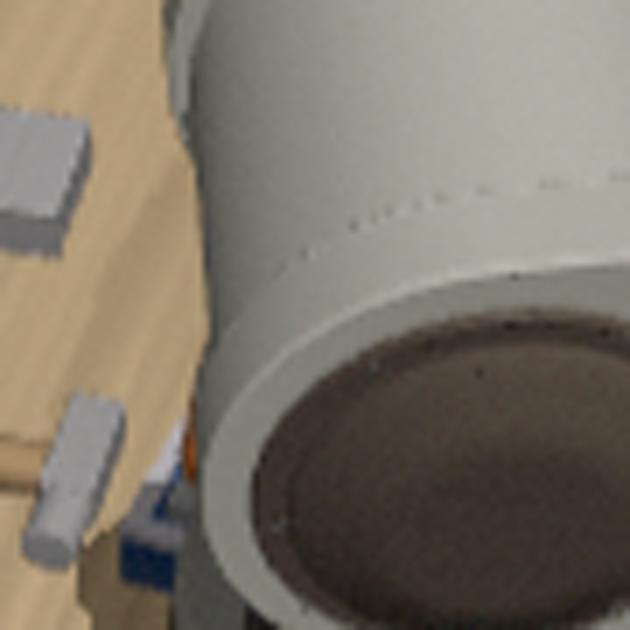

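```bash
python3 - <<'E'
from h import *
for P in([.4301,.2161,.052],[.441,.308,.052]):
    u,v=w2p('side',P); print(u,v,(u-140)*4,(v-180)*4)
E
```

```text
260.78013251100845 263.77811688945985 483.1205300440338 335.1124675578394
245.47950652081744 297.7230804341616 421.91802608326975 470.8923217366464
```

Request:
step_arm(
  motion=[42,-0.5,-0.9,-3,6,42,0,0,-4,0,42,0,0,-3,0,42,0,0,0,0],
)

```text
time_s: 23.78
position: [0.4351, 0.2133, 0.0809]
eef_rot: [0.032, -0.596, 0.802, -0.022]
contact_force: [-0.2, -0.6, -0.0]
width: 0.036
```

```bash
python3 - <<'E'
from h import *
st()
im=optics.snapshot('side'); crop(im,190,200,320,320,5,'s21.png')
E
```

```text
t 23.77 p [0.4351 0.2133 0.0809] grasp [0.4336 0.2133 0.0998] jaw 73.3 zax [ 0.078  0.004 -0.997] xax_z -0.026 q [ 0.31  0.02  1.9  -0.02  1.15  2.18] w 0.0359992192099352 F [-0.2 -0.6 -0. ]
```

View pics/s21.png

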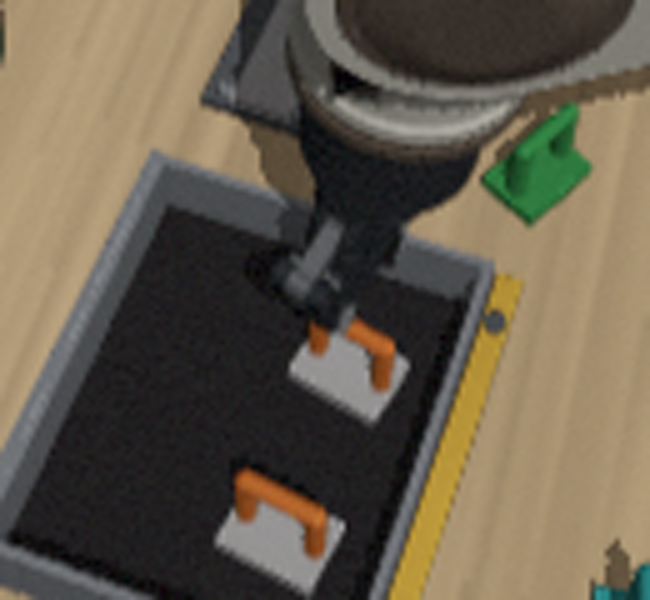

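Request:
step_arm(
  motion=[42,-0.4,0.4,-1.5,0.5,42,0,0,-1.5,0,42,0,0,-1.3,0,42,0,0,-0.3,0,42,0,0,0,0],
)

```text
time_s: 24.45
position: [0.4331, 0.2182, 0.0357]
eef_rot: [0.035, -0.6, 0.799, -0.022]
contact_force: [0.1, -0.6, 0.6]
width: 0.0361
```

Request:
step_arm(
  motion=[0,0,0,0,0,0,0,0,0,0,0,0,0,0,0],
)

```text
time_s: 24.82
position: [0.4335, 0.2184, 0.0365]
eef_rot: [0.036, -0.6, 0.799, -0.023]
contact_force: [0.2, -0.5, -1.8]
width: 0.0077
```

```bash
python3 - <<'E'
from h import *
st()
im=optics.snapshot('side'); crop(im,190,200,320,320,5,'s22.png')
E
```

```text
t 24.82 p [0.4335 0.2184 0.0365] grasp [0.4319 0.2182 0.0554] jaw 73.9 zax [ 0.084  0.007 -0.996] xax_z -0.03 q [ 0.32  0.07  1.95 -0.02  1.04  2.19] w 0.007693763182668975 F [ 0.2 -0.5 -1.8]
```

View pics/s22.png

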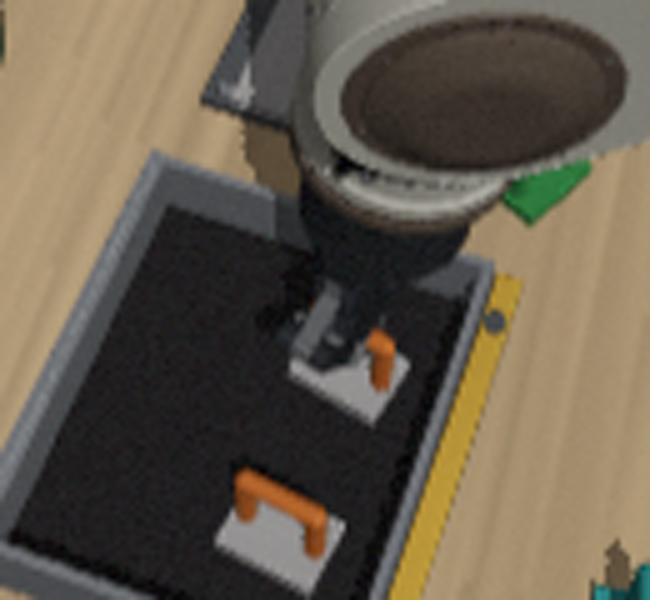

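Request:
step_arm(
  motion=[0,0,0,2,0,0,0,0,4,0,0,0,0,5,0,0,0.3,-4,3,4,0,0.3,-6,0,4],
)

```text
time_s: 25.5
position: [0.4381, 0.1183, 0.1806]
eef_rot: [0.036, -0.658, 0.752, -0.02]
contact_force: [1.2, -1.1, -2.5]
width: 0.0078
```

Request:
step_arm(
  motion=[0,0.4,-6,0,4,0,0.4,-6,0,0,0,0.4,-6,0,0,0,0.3,-6,0,0,0,0,-4,0,0],
)

```text
time_s: 26.12
position: [0.4518, -0.1715, 0.1823]
eef_rot: [0.038, -0.685, 0.727, -0.021]
contact_force: [-0.2, 0.6, -1.8]
width: 0.0083
```

```bash
python3 - <<'E'
from h import *
st()
im=optics.snapshot('side'); crop(im,220,90,320,190,6,'s23.png')
E
```

```text
t 26.12 p [ 0.4518 -0.1715  0.1823] grasp [ 0.4501 -0.1719  0.2012] jaw 86.6 zax [ 0.085  0.022 -0.996] xax_z -0.027 q [-0.57 -0.07  1.77  0.06  1.38  1.06] w 0.0082612695654294 F [-0.2  0.6 -1.8]
```

View pics/s23.png

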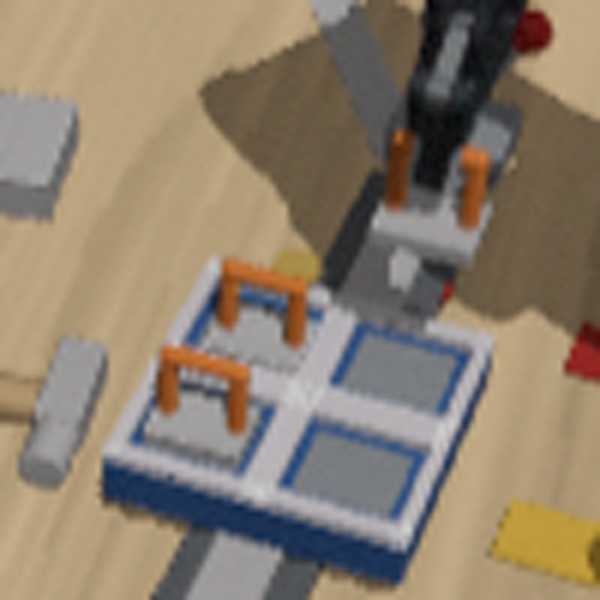

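Request:
step_arm(
  motion=[0,0.6,-0.2,-3,0,0,0,0,-3,0,0,0,0,-1.8,0,0,0,0,0,0],
)

```text
time_s: 26.68
position: [0.4573, -0.179, 0.102]
eef_rot: [0.037, -0.683, 0.729, -0.022]
contact_force: [1.3, -0.4, -0.8]
width: 0.0077
```

```bash
python3 - <<'E'
from h import *
st()
im=optics.snapshot('side'); crop(im,220,90,320,190,6,'s24.png')
E
```

```text
t 26.68 p [ 0.4573 -0.179   0.102 ] grasp [ 0.4557 -0.1793  0.121 ] jaw 86.3 zax [ 0.084  0.02  -0.996] xax_z -0.025 q [-0.57  0.01  1.86  0.07  1.21  1.04] w 0.0077391950893749345 F [ 1.3 -0.4 -0.8]
```

View pics/s24.png

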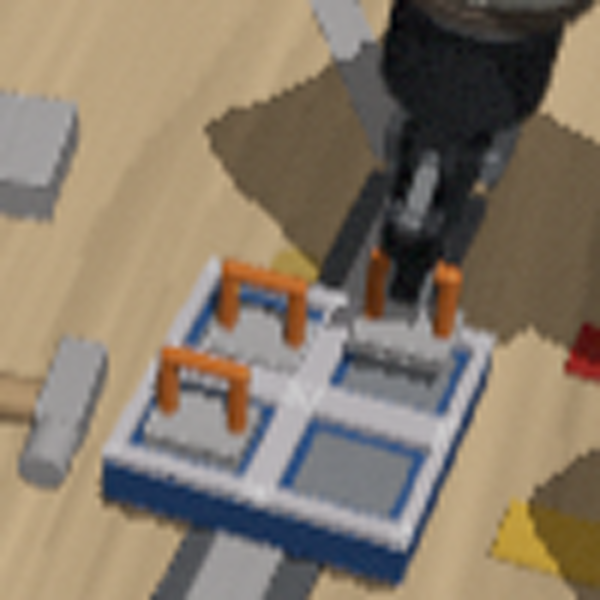

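Request:
step_arm(
  motion=[0,0,0.6,-1,0,0,0,0,-0.5,0,0,0,0,-0.3,0,0,0,0,0,0],
)

```text
time_s: 27.22
position: [0.4585, -0.1729, 0.0858]
eef_rot: [0.038, -0.683, 0.729, -0.024]
contact_force: [0.3, 0.6, -1.5]
width: 0.0076
```

```bash
python3 - <<'E'
from h import *
st()
im=optics.snapshot('side'); crop(im,220,90,320,190,6,'s25.png')
E
```

```text
t 27.23 p [ 0.4585 -0.1729  0.0858] grasp [ 0.4568 -0.1732  0.1047] jaw 86.4 zax [ 0.088  0.017 -0.996] xax_z -0.023 q [-0.56  0.02  1.88  0.07  1.17  1.05] w 0.007604494588856056 F [ 0.3  0.6 -1.5]
```

View pics/s25.png

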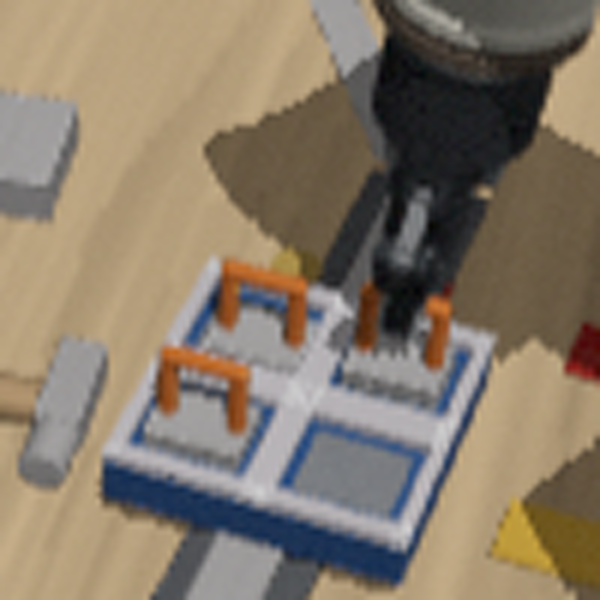

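Request:
step_arm(
  motion=[0,-0.2,0,-0.3,0,0,0,0,-0.3,0,0,0,0,-0.1,0,0,0,0,0,0],
)

```text
time_s: 27.78
position: [0.4572, -0.1735, 0.0812]
eef_rot: [0.039, -0.683, 0.729, -0.025]
contact_force: [-0.1, 1.0, -1.7]
width: 0.0077
```

```bash
python3 - <<'E'
from h import *
st()
im=optics.snapshot('side'); crop(im,240,110,310,180,8.5,'s26.png')
E
```

```text
t 27.77 p [ 0.4572 -0.1735  0.0812] grasp [ 0.4555 -0.1738  0.1001] jaw 86.4 zax [ 0.091  0.016 -0.996] xax_z -0.022 q [-0.56  0.02  1.89  0.07  1.16  1.05] w 0.007680824646740221 F [-0.1  1.  -1.7]
```

View pics/s26.png

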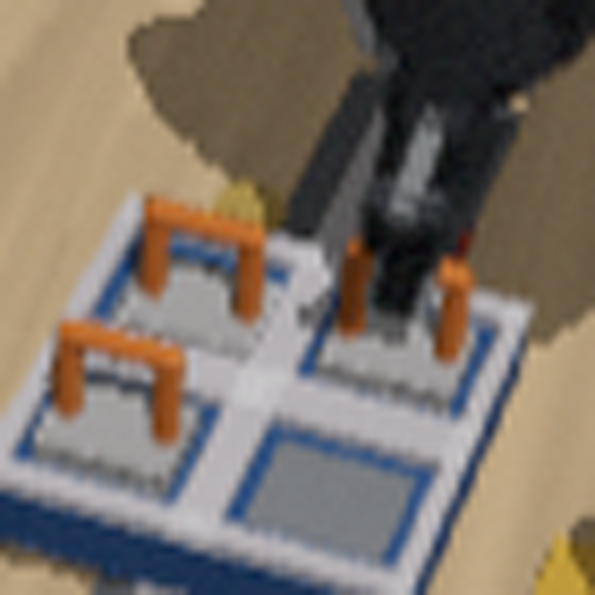

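Request:
step_arm(
  motion=[15,0,0,0,0,30,0,0,0,0,35,0,0,0,0],
)

```text
time_s: 28.2
position: [0.4573, -0.1736, 0.0809]
eef_rot: [0.039, -0.683, 0.729, -0.025]
contact_force: [0.3, 0.5, -0.3]
width: 0.0298
```

Request:
step_arm(
  motion=[35,0,0,3,0,35,0,0,4,0,42,0,5,3,0,42,0,6,0,0,42,0,6,0,0],
)

```text
time_s: 28.82
position: [0.4566, -0.0022, 0.1836]
eef_rot: [0.039, -0.681, 0.731, -0.025]
contact_force: [1.2, -0.2, -0.7]
width: 0.0358
```

Request:
step_arm(
  motion=[42,0,6,0,0,42,0,6,0,0,42,0,6,0,0,42,-0.5,6,0,0,42,-0.5,6,0,0],
)

```text
time_s: 29.45
position: [0.4448, 0.3078, 0.1846]
eef_rot: [0.04, -0.68, 0.731, -0.026]
contact_force: [1.5, -0.6, 0.6]
width: 0.0356
```

```bash
python3 - <<'E'
from h import *
st()
im=optics.snapshot('top'); crop(im,275,165,345,235,9,'t27.png')
im=optics.snapshot('side'); crop(im,220,110,310,180,8,'s27.png'); crop(im,190,200,320,320,5,'s27b.png')
E
```

```text
t 29.45 p [0.4448 0.3078 0.1846] grasp [0.443  0.3075 0.2035] jaw 85.9 zax [ 0.095  0.017 -0.995] xax_z -0.024 q [ 0.48  0.04  1.65 -0.03  1.35  2.13] w 0.035595091550162494 F [ 1.5 -0.6  0.6]
```

View pics/t27.png

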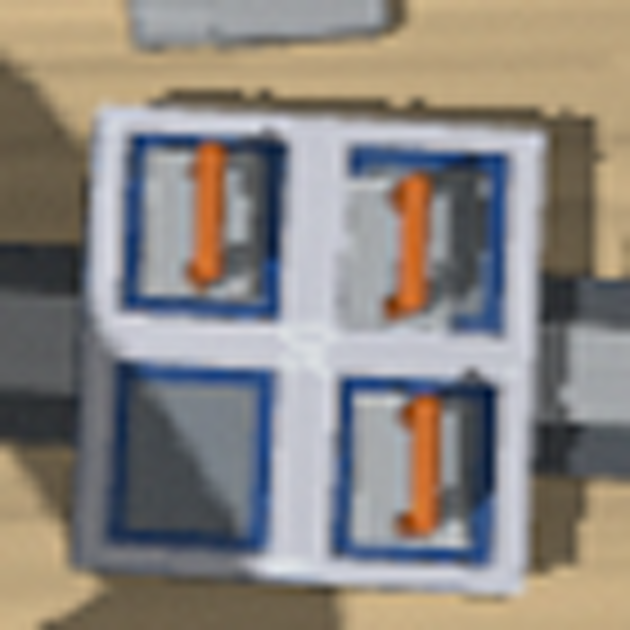

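View pics/s27.png

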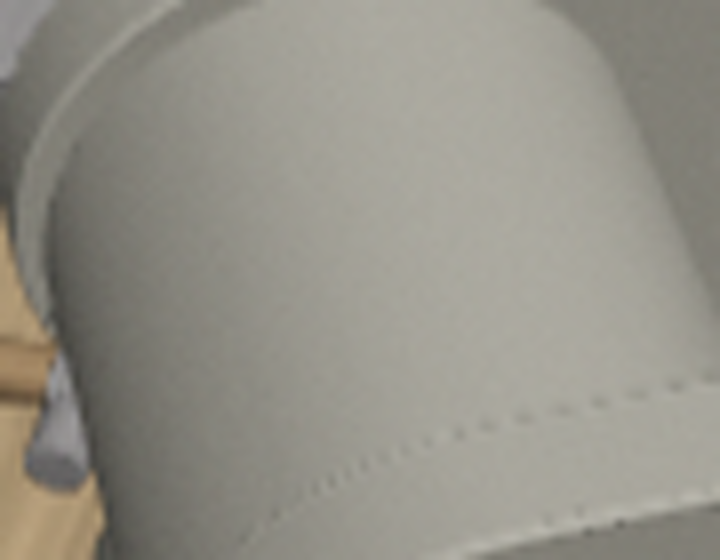

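View pics/s27b.png

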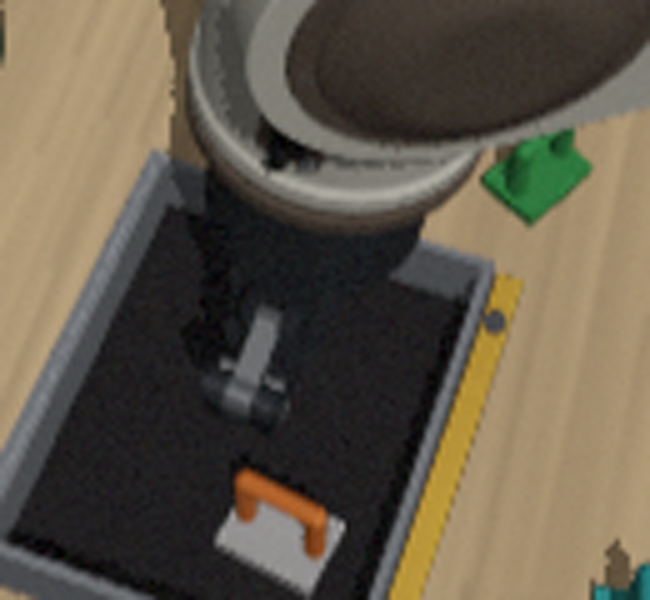

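```bash
python3 - <<'E'
from h import *
S=lambda x,y:p2w('side',190+x/5,200+y/5,.052)
A,B=S(245,480),S(325,517);e=A-B;print((A+B)/2,np.hypot(*e[:2]),np.degrees(np.arctan2(e[1],e[0])))
T=lambda x,y:p2w('top',130+x/6,145+y/6,.052)
A,B=T(188,448),T(177,532);e=A-B;print((A+B)/2,np.hypot(*e[:2]),np.degrees(np.arctan2(e[1],e[0])))
E
```

```text
[0.43654118 0.31143529 0.052     ] 0.03969429387241562 -9.019827049369042
[0.43952128 0.30844255 0.052     ] 0.04252508897853636 -7.774952559620946
```

Request:
step_arm(
  motion=[42,-0.4,0.1,-3,-4,42,0,0,-4,0,42,0,0,-3,0,42,0,0,0,0],
)

```text
time_s: 30.05
position: [0.4394, 0.3119, 0.0814]
eef_rot: [0.039, -0.656, 0.753, -0.027]
contact_force: [-0.1, -0.1, 0.8]
width: 0.0361
```

```bash
python3 - <<'E'
from h import *
st()
im=optics.snapshot('side'); crop(im,190,220,310,320,6,'s28.png')
E
```

```text
t 30.05 p [0.4394 0.3119 0.0814] grasp [0.4376 0.3116 0.1004] jaw 82.2 zax [ 0.095  0.011 -0.995] xax_z -0.024 q [ 0.5   0.12  1.79 -0.04  1.14  2.22] w 0.0360504206667271 F [-0.1 -0.1  0.8]
```

View pics/s28.png

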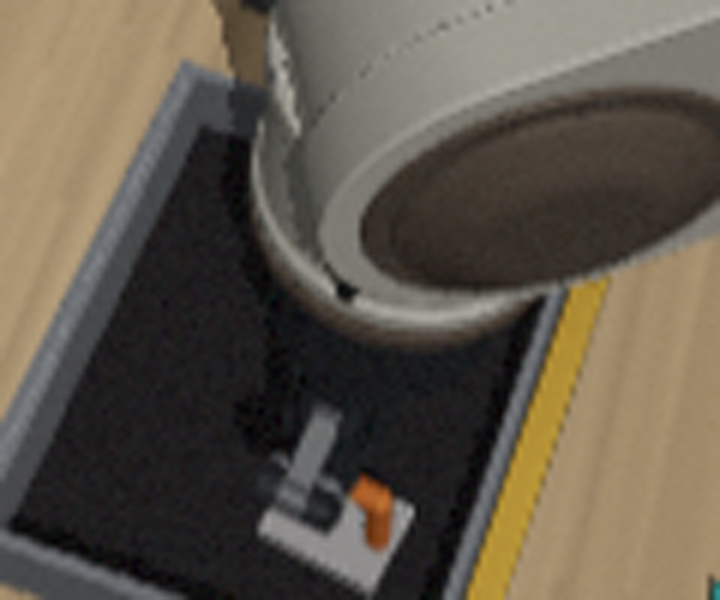

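Request:
step_arm(
  motion=[42,0.1,-0.1,-1.5,0,42,0,0,-1.5,0,42,0,0,-1.3,0,42,0,0,-0.4,0,42,0,0,0,0],
)

```text
time_s: 30.72
position: [0.4426, 0.3114, 0.0355]
eef_rot: [0.042, -0.656, 0.753, -0.028]
contact_force: [0.4, -0.1, -0.5]
width: 0.036
```

Request:
step_arm(
  motion=[0,0,0,0,0,0,0,0,0,0,0,0,0,0,0],
)

```text
time_s: 31.1
position: [0.4429, 0.3116, 0.0363]
eef_rot: [0.043, -0.656, 0.753, -0.028]
contact_force: [-0.3, 0.0, -1.8]
width: 0.0077
```

Request:
step_arm(
  motion=[0,0,0,2,0,0,0,0,4,0,0,0,0,5,0,0,0.2,-4,3,2,0,0.2,-6,0,2],
)

```text
time_s: 31.72
position: [0.4456, 0.2115, 0.1804]
eef_rot: [0.043, -0.684, 0.727, -0.026]
contact_force: [1.7, -0.5, -1.0]
width: 0.0078
```

Request:
step_arm(
  motion=[0,0.2,-6,0,0,0,0.2,-6,0,0,0,0.3,-6,0,0,0,0.3,-6,0,0,0,0.3,-6,0,0],
)

```text
time_s: 32.35
position: [0.4571, -0.0972, 0.1825]
eef_rot: [0.045, -0.685, 0.726, -0.029]
contact_force: [1.4, 0.5, -0.6]
width: 0.0078
```

```bash
python3 - <<'E'
from h import *
st()
im=optics.snapshot('side'); crop(im,220,110,320,200,7,'s29.png')
E
```

```text
t 32.35 p [ 0.4571 -0.0972  0.1825] grasp [ 0.4551 -0.0976  0.2014] jaw 86.8 zax [ 0.105  0.02  -0.994] xax_z -0.026 q [-0.42 -0.12  1.82  0.06  1.36  1.2 ] w 0.0078119198756703735 F [ 1.4  0.5 -0.6]
```

View pics/s29.png

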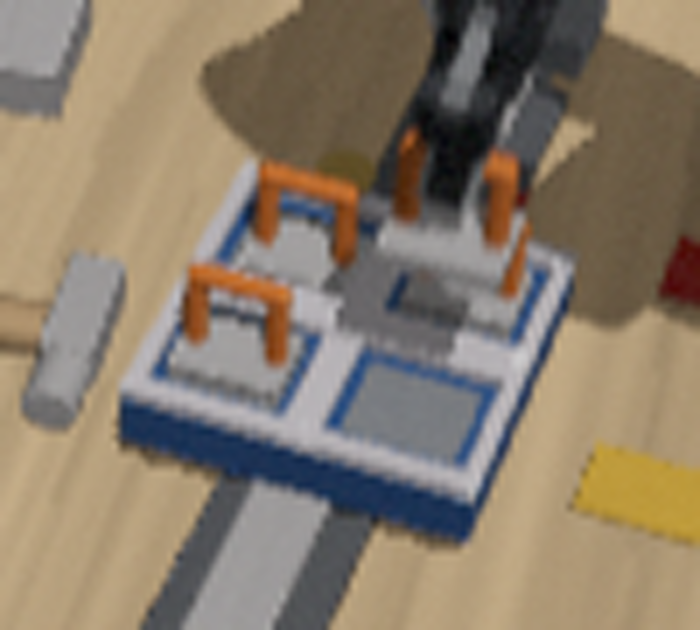

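Request:
step_arm(
  motion=[0,0.5,-0.5,-3,0,0,0,0,-3,0,0,0,0,-1.8,0,0,0,0,0,0],
)

```text
time_s: 32.9
position: [0.4617, -0.1122, 0.1028]
eef_rot: [0.044, -0.682, 0.73, -0.03]
contact_force: [-0.1, -0.5, -1.1]
width: 0.0073
```

```bash
python3 - <<'E'
from h import *
st()
im=optics.snapshot('side'); crop(im,220,110,320,200,7,'s30.png')
E
```

```text
t 32.9 p [ 0.4617 -0.1122  0.1028] grasp [ 0.4597 -0.1125  0.1217] jaw 86.2 zax [ 0.105  0.016 -0.994] xax_z -0.023 q [-0.44 -0.04  1.91  0.06  1.18  1.18] w 0.007263374451480249 F [-0.1 -0.5 -1.1]
```

View pics/s30.png

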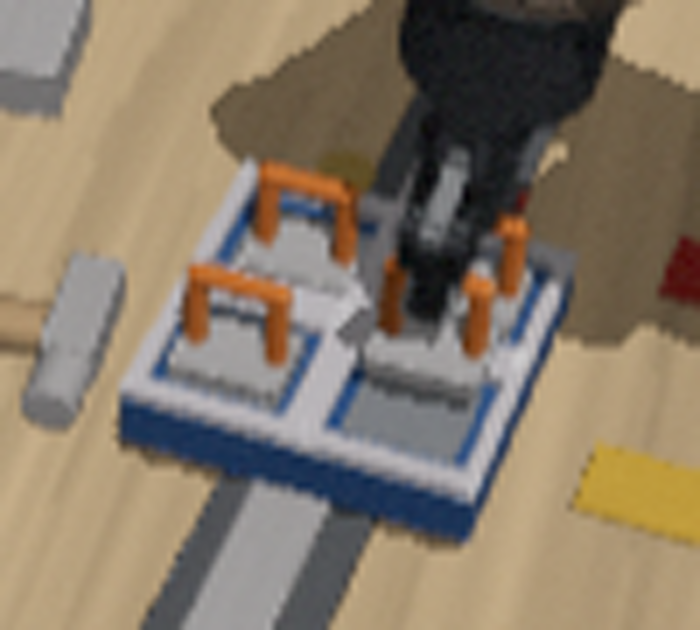

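Request:
step_arm(
  motion=[0,0.2,1.5,0,0,0,0,0,-1,0,0,0,0,-0.6,0,0,0,0,0,0],
)

```text
time_s: 33.45
position: [0.4652, -0.096, 0.0889]
eef_rot: [0.045, -0.682, 0.729, -0.032]
contact_force: [-0.2, -0.6, -1.2]
width: 0.0079
```

```bash
python3 - <<'E'
from h import *
st()
im=optics.snapshot('side'); crop(im,220,110,320,200,7,'s31.png')
E
```

```text
t 33.45 p [ 0.4652 -0.096   0.0889] grasp [ 0.4632 -0.0963  0.1078] jaw 86.3 zax [ 0.109  0.014 -0.994] xax_z -0.022 q [-0.4  -0.03  1.93  0.06  1.15  1.21] w 0.007929404758908673 F [-0.2 -0.6 -1.2]
```

View pics/s31.png

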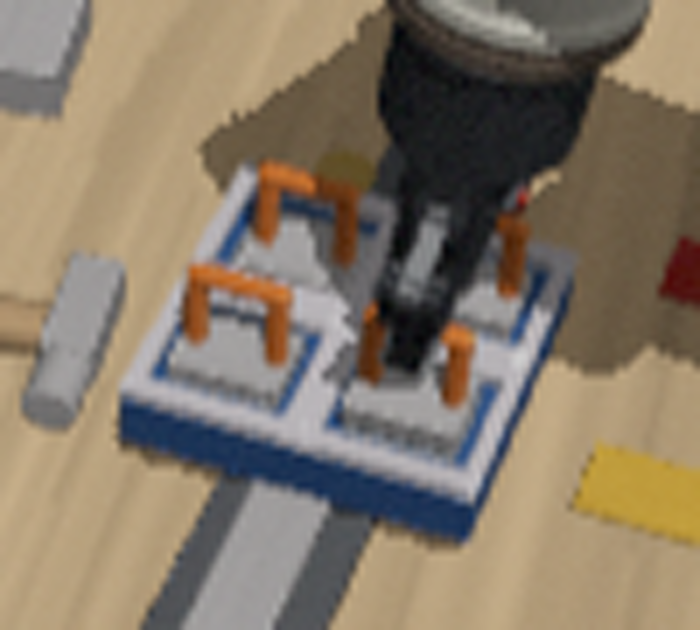

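Request:
step_arm(
  motion=[0,-0.2,-0.2,-0.3,0,0,0,0,-0.3,0,0,0,0,-0.2,0,0,0,0,0,0],
)

```text
time_s: 34.0
position: [0.4636, -0.0988, 0.0813]
eef_rot: [0.045, -0.682, 0.729, -0.033]
contact_force: [1.0, 0.0, 1.6]
width: 0.0075
```

```bash
python3 - <<'E'
from h import *
st()
im=optics.snapshot('side'); crop(im,240,120,310,190,9,'s32.png')
E
```

```text
t 34.0 p [ 0.4636 -0.0988  0.0813] grasp [ 0.4615 -0.099   0.1002] jaw 86.2 zax [ 0.111  0.014 -0.994] xax_z -0.021 q [-0.41 -0.03  1.94  0.06  1.13  1.2 ] w 0.0074966426222220885 F [1.  0.  1.6]
```

View pics/s32.png

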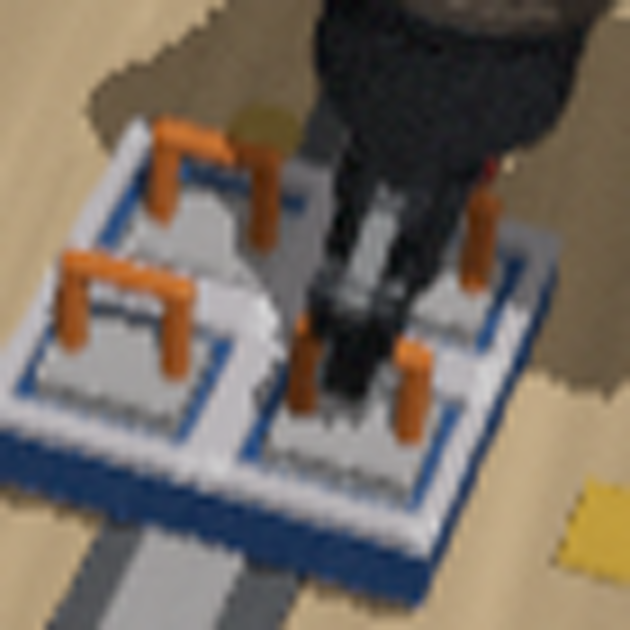

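Request:
step_arm(
  motion=[15,0,0,0,0,30,0,0,0,0,35,0,0,0,0],
)

```text
time_s: 34.42
position: [0.4635, -0.0988, 0.0813]
eef_rot: [0.045, -0.682, 0.729, -0.033]
contact_force: [-0.2, 0.1, 0.6]
width: 0.03
```

Request:
step_arm(
  motion=[35,0,0,3,0,35,0,0,4,0,42,0,0,3,0,42,-4,6,2,0,42,-4,6,0,0],
)

```text
time_s: 35.05
position: [0.3938, 0.0044, 0.2003]
eef_rot: [0.045, -0.68, 0.731, -0.032]
contact_force: [1.6, 1.7, -0.0]
width: 0.0356
```

Request:
step_arm(
  motion=[42,0,6,0,0,42,0,6,0,0,42,0,0,0,0],
)

```text
time_s: 35.42
position: [0.3912, 0.1277, 0.2018]
eef_rot: [0.047, -0.682, 0.729, -0.033]
contact_force: [0.5, -0.0, -0.2]
width: 0.0357
```

```bash
python3 - <<'E'
from h import *
st()
im=optics.snapshot('top'); crop(im,275,165,345,235,9,'t33.png')
im=optics.snapshot('side'); crop(im,220,110,310,190,8,'s33.png')
E
```

```text
t 35.42 p [0.3912 0.1277 0.2018] grasp [0.389  0.1274 0.2207] jaw 86.2 zax [ 0.113  0.016 -0.993] xax_z -0.023 q [ 0.13 -0.27  1.9   0.    1.4   1.77] w 0.035705334908492134 F [ 0.5 -0.  -0.2]
```

View pics/t33.png

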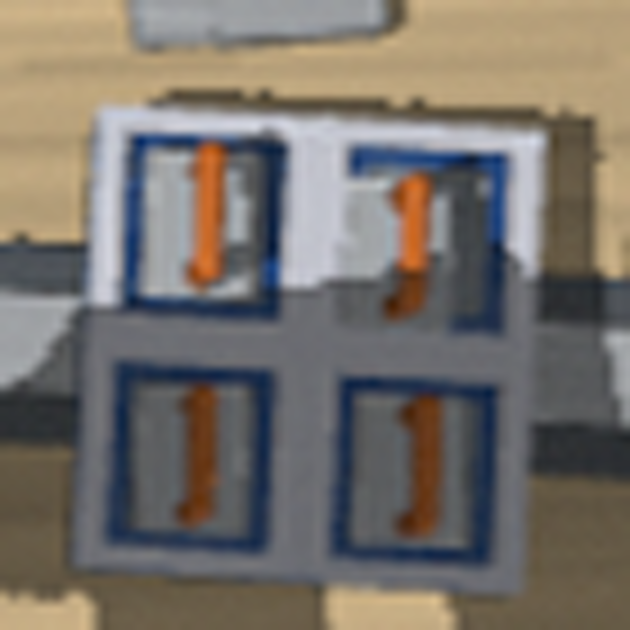

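View pics/s33.png

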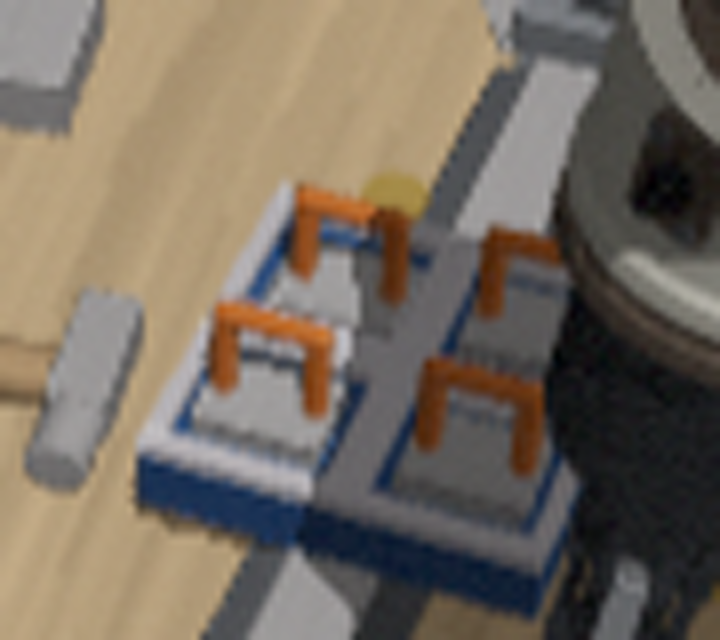

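```bash
python3 - <<'E'
from h import *
T=lambda x,y,z:p2w('top',275+x/9,165+y/9,z)
for n,a,b in(('h1',(416,180),(403,308)),('h2',(209,148),(202,278)),('h3',(424,402),(416,528)),('h4',(203,390),(195,518))):
  A,B=T(*a,.099),T(*b,.099);e=A-B;print(n,(A+B)/2,np.hypot(*e[:2]),np.degrees(np.arctan2(e[1],e[0])))
S=lambda x,y,z:p2w('side',220+x/8,110+y/8,z)
A,B=S(300,198,.099),S(398,220,.099);print((A+B)/2)
A,B=S(222,313,.099),S(322,340,.099);print((A+B)/2)
E
```

```text
h1 [ 0.5266174  -0.17273062  0.099     ] 0.04224175383462169 -8.116357206548196
h2 [ 0.53859147 -0.10669567  0.099     ] 0.0427966316103162 -5.128934845983548
h3 [ 0.45453305 -0.17314717  0.099     ] 0.04096971682650014 -6.006553170288877
h4 [ 0.45999603 -0.10174482  0.099     ] 0.04164910679046378 -5.631146264961388
[ 0.52657918 -0.16661387  0.099     ]
[ 0.53722728 -0.09939347  0.099     ]
```

Request:
step_arm(
  motion=[42,2.7,-6,0,-1.5,42,2.7,-6,0,-1,42,2.7,-6,0,0,42,2.7,-6,0,0,42,2.3,-5,0,0],
)

```text
time_s: 36.15
position: [0.5156, -0.1636, 0.2023]
eef_rot: [0.046, -0.662, 0.747, -0.035]
contact_force: [1.0, 1.4, 0.2]
width: 0.036
```

Request:
step_arm(
  motion=[42,0,0,-3,0,42,0,0,-3,0,42,0,0,0,0],
)

```text
time_s: 36.52
position: [0.5137, -0.1742, 0.1398]
eef_rot: [0.045, -0.657, 0.752, -0.035]
contact_force: [0.1, -0.8, 0.8]
width: 0.0359
```

```bash
python3 - <<'E'
from h import *
st()
im=optics.snapshot('side'); crop(im,220,90,310,180,7,'s34.png')
E
```

```text
t 36.52 p [ 0.5137 -0.1742  0.1398] grasp [ 0.5115 -0.1743  0.1586] jaw 82.3 zax [ 0.114  0.006 -0.993] xax_z -0.022 q [-0.51  0.06  1.73  0.06  1.26  1.18] w 0.03589734215725084 F [ 0.1 -0.8  0.8]
```

View pics/s34.png

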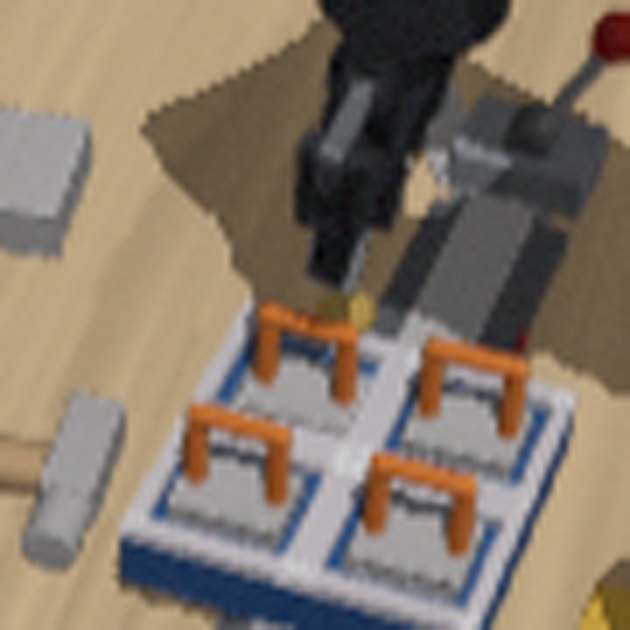

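Request:
step_arm(
  motion=[42,1.4,0.2,-1.5,1,42,0,0,-1.5,0,42,0,0,-1.3,0,42,0,0,-0.5,0,42,0,0,0,0],
)

```text
time_s: 37.2
position: [0.5286, -0.1749, 0.0962]
eef_rot: [0.047, -0.662, 0.747, -0.039]
contact_force: [0.3, -0.5, -1.0]
width: 0.0359
```

```bash
python3 - <<'E'
from h import *
st()
im=optics.snapshot('side'); crop(im,220,90,310,180,7,'s35.png')
E
```

```text
t 37.2 p [ 0.5286 -0.1749  0.0962] grasp [ 0.5263 -0.175   0.1151] jaw 83.2 zax [ 0.121  0.004 -0.993] xax_z -0.019 q [-0.49  0.13  1.75  0.07  1.16  1.17] w 0.03591361192239862 F [ 0.3 -0.5 -1. ]
```

View pics/s35.png

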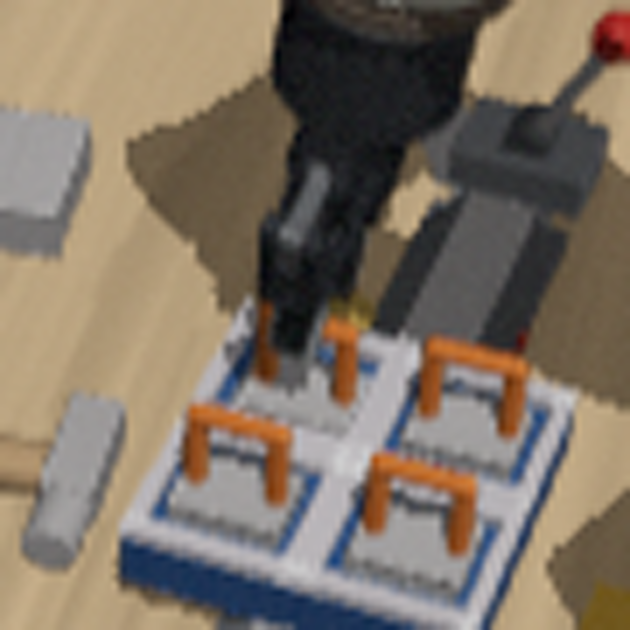

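Request:
step_arm(
  motion=[42,0,0.2,-0.7,0,42,0,0,-0.4,0,42,0,0,0,0,0,0,0,0,0,0,0,0,0,0],
)

```text
time_s: 37.88
position: [0.5291, -0.1729, 0.0857]
eef_rot: [0.047, -0.662, 0.747, -0.039]
contact_force: [-0.1, 0.2, -1.3]
width: 0.0076
```

Request:
step_arm(
  motion=[0,0,0,0,0,0,0,0,0.8,0,0,0,0,0.8,0,0,0.4,-0.3,0,1.5,0,0,0,0,0],
)

```text
time_s: 38.5
position: [0.5334, -0.1762, 0.1032]
eef_rot: [0.048, -0.673, 0.737, -0.039]
contact_force: [-0.1, -0.6, -1.7]
width: 0.0077
```

```bash
python3 - <<'E'
from h import *
st()
im=optics.snapshot('side'); crop(im,220,90,310,180,7,'s36.png')
E
```

```text
t 38.5 p [ 0.5334 -0.1762  0.1032] grasp [ 0.5311 -0.1763  0.1221] jaw 84.8 zax [ 0.123  0.007 -0.992] xax_z -0.018 q [-0.49  0.13  1.73  0.07  1.18  1.15] w 0.007687072246307229 F [-0.1 -0.6 -1.7]
```

View pics/s36.png

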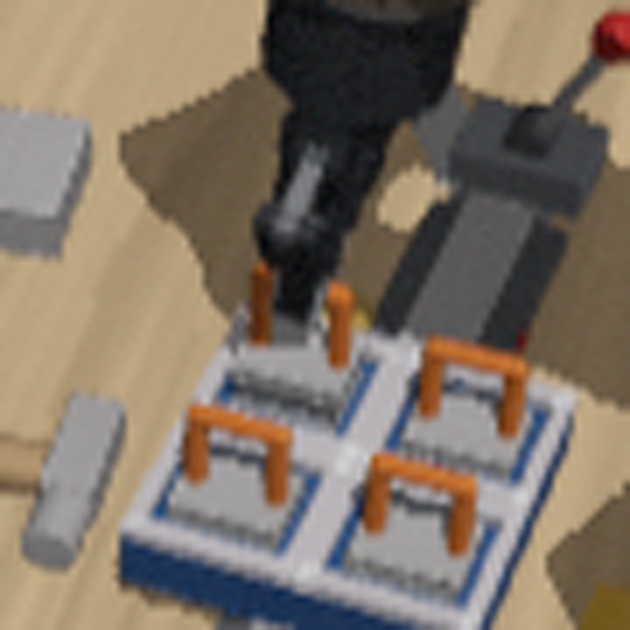

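Request:
step_arm(
  motion=[0,0.2,-0.2,-0.8,1,0,0,0,-0.5,0,0,0,0,0,0],
)

```text
time_s: 38.92
position: [0.535, -0.178, 0.0883]
eef_rot: [0.048, -0.679, 0.731, -0.038]
contact_force: [0.7, 0.8, -2.7]
width: 0.0075
```

```bash
python3 - <<'E'
from h import *
st()
im=optics.snapshot('side'); crop(im,230,110,290,170,10,'s37.png')
E
```

```text
t 38.92 p [ 0.535  -0.178   0.0883] grasp [ 0.5327 -0.1782  0.1072] jaw 85.9 zax [ 0.121  0.01  -0.993] xax_z -0.019 q [-0.5   0.15  1.74  0.07  1.15  1.12] w 0.007487396053636618 F [ 0.7  0.8 -2.7]
```

View pics/s37.png

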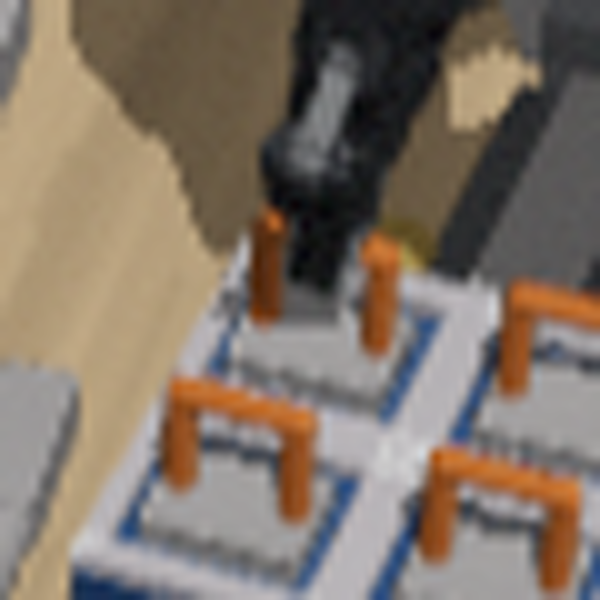

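Request:
step_arm(
  motion=[0,0,0,-0.3,0,0,0,0,-0.2,0,0,0,0,0,0],
)

```text
time_s: 39.35
position: [0.5358, -0.1786, 0.0861]
eef_rot: [0.048, -0.68, 0.731, -0.039]
contact_force: [-0.4, 0.2, -1.9]
width: 0.0074
```

Request:
step_arm(
  motion=[10,0,0,0,0,20,0,0,0,0,30,0,0,0,0,35,0,0,0,0],
)

```text
time_s: 39.85
position: [0.5359, -0.1785, 0.0859]
eef_rot: [0.048, -0.68, 0.731, -0.04]
contact_force: [0.1, -0.3, 0.1]
width: 0.0299
```

```bash
python3 - <<'E'
from h import *
st()
im=optics.snapshot('side'); crop(im,230,110,290,170,10,'s38.png')
E
```

```text
t 39.85 p [ 0.5359 -0.1785  0.0859] grasp [ 0.5335 -0.1786  0.1048] jaw 85.9 zax [ 0.124  0.008 -0.992] xax_z -0.017 q [-0.5   0.15  1.75  0.07  1.14  1.12] w 0.029919033567479346 F [ 0.1 -0.3  0.1]
```

View pics/s38.png

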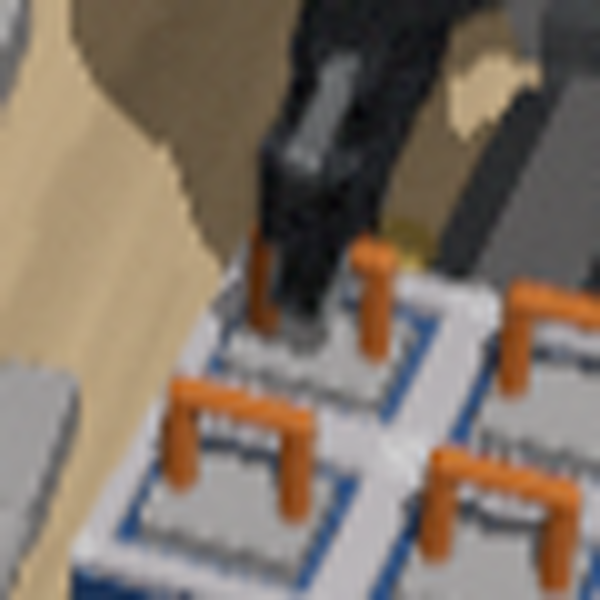

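Request:
step_arm(
  motion=[35,0,0,3,0,35,0,0,4,0,35,0,0,3,0,10,-1,6,0,0,0,-1,6,0,0],
)

```text
time_s: 40.52
position: [0.5151, -0.0588, 0.1882]
eef_rot: [0.048, -0.677, 0.733, -0.039]
contact_force: [0.5, -0.1, 0.8]
width: 0.0
```

Request:
step_arm(
  motion=[0,-0.5,6,0,0,0,0,3,0,0,0,0,0,0,0],
)

```text
time_s: 40.9
position: [0.5088, 0.0371, 0.189]
eef_rot: [0.049, -0.679, 0.732, -0.04]
contact_force: [-1.0, -0.4, 0.3]
width: -0.0002
```

```bash
python3 - <<'E'
from h import *
st()
im=optics.snapshot('side'); crop(im,220,110,310,180,8,'s39.png')
im=optics.snapshot('top'); crop(im,275,165,345,235,9,'t39.png')
E
```

```text
t 40.9 p [0.5088 0.0371 0.189 ] grasp [0.5064 0.0369 0.2079] jaw 85.8 zax [ 0.125  0.009 -0.992] xax_z -0.018 q [-0.09 -0.05  1.74  0.02  1.33  1.55] w -0.00019809124240689286 F [-1.  -0.4  0.3]
```

View pics/s39.png

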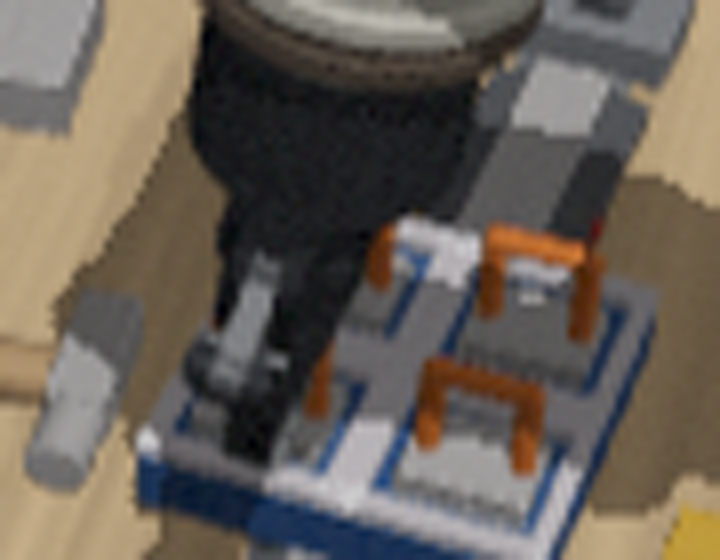

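View pics/t39.png

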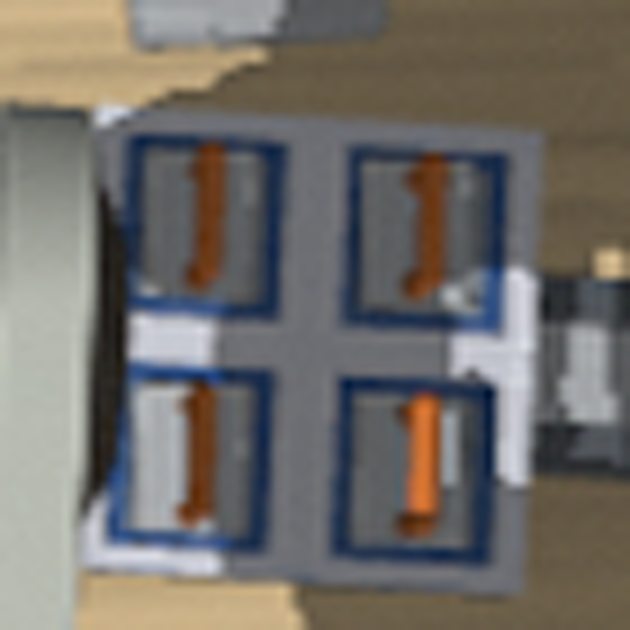

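Request:
step_arm(
  motion=[0,-0.3,-2,-4,0,0,0,-0.5,-5,0,0,0,0,-3.5,0,0,0,0,-1.5,0,0,0,0,0,0],
)

```text
time_s: 41.62
position: [0.5066, 0.0045, 0.0463]
eef_rot: [0.049, -0.676, 0.734, -0.041]
contact_force: [-0.6, 0.6, 1.0]
width: 0.0001
```

Request:
step_arm(
  motion=[0,0,-2,0,0,0,-0.1,-2,0,0,0,-0.1,-1.2,0,0,0,-0.1,-1,0,0,0,0,-0.5,0,0],
)

```text
time_s: 42.25
position: [0.5061, -0.0643, 0.0518]
eef_rot: [0.052, -0.676, 0.734, -0.043]
contact_force: [-1.5, 15.3, -4.4]
width: 0.0001
```

```bash
python3 - <<'E'
from h import *
st()
im=optics.snapshot('side'); crop(im,220,90,320,200,6.5,'s40.png')
E
```

```text
t 42.25 p [ 0.5061 -0.0643  0.0518] grasp [ 0.5035 -0.0644  0.0706] jaw 85.3 zax [ 0.133  0.007 -0.991] xax_z -0.018 q [-0.31  0.07  1.92  0.06  1.03  1.32] w 0.0001229242269466297 F [-1.5 15.3 -4.4]
```

View pics/s40.png

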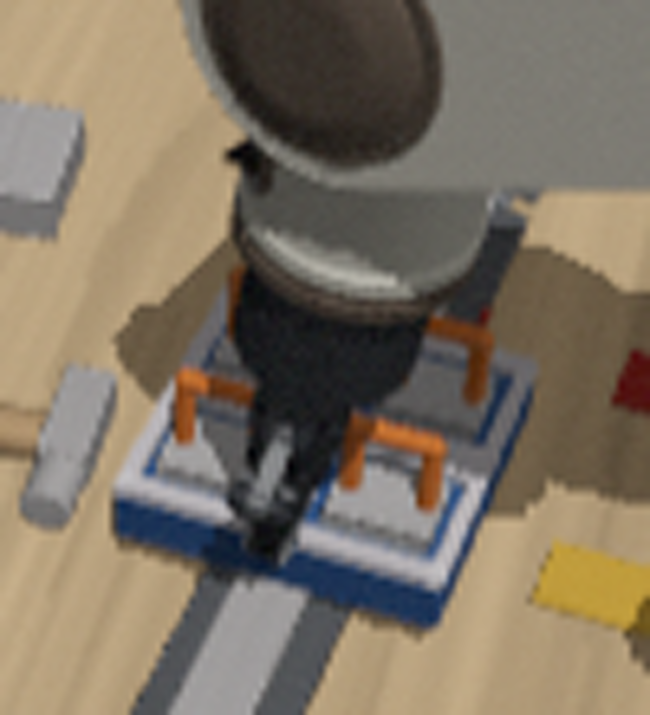

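Request:
step_arm(
  motion=[0,0,0.8,0,0,0,0,0,-0.9,0,0,0,0,-0.2,0,0,0,0,0,0],
)

```text
time_s: 42.8
position: [0.5064, -0.0562, 0.0404]
eef_rot: [0.051, -0.676, 0.734, -0.043]
contact_force: [-0.6, -1.2, -0.7]
width: -0.0
```

Request:
step_arm(
  motion=[0,0,-0.8,0,0,0,0,-0.7,-0.1,0,0,0,-0.7,-0.1,0,0,0,-0.7,-0.1,0,0,-0.1,-0.7,0,0],
)

```text
time_s: 43.42
position: [0.5053, -0.0936, 0.0375]
eef_rot: [0.052, -0.676, 0.733, -0.043]
contact_force: [0.7, 1.6, 0.9]
width: -0.0003
```

Request:
step_arm(
  motion=[0,-0.1,-1,0,0,0,-0.1,-1,0,0,0,-0.1,-1,0,0,0,-0.1,-1,0,0,0,-0.1,-1,0,0],
)

```text
time_s: 44.05
position: [0.5, -0.1473, 0.0376]
eef_rot: [0.052, -0.676, 0.734, -0.043]
contact_force: [1.1, 1.8, 1.2]
width: 0.0002
```

Request:
step_arm(
  motion=[0,0,-1,0,0,0,-0.1,-0.8,0,0,0,0,-0.8,-0.1,0,0,0,-0.7,-0.1,0,0,0,0,0,0],
)

```text
time_s: 44.68
position: [0.4985, -0.1818, 0.0357]
eef_rot: [0.053, -0.676, 0.734, -0.042]
contact_force: [0.0, -0.1, -0.4]
width: 0.0
```

```bash
python3 - <<'E'
from h import *
st()
im=optics.snapshot('side'); crop(im,220,50,320,190,5,'s41.png')
im=optics.snapshot('top'); crop(im,275,165,395,245,6.5,'t41.png')
E
```

```text
t 44.67 p [ 0.4985 -0.1818  0.0357] grasp [ 0.496  -0.182   0.0545] jaw 85.4 zax [ 0.133  0.01  -0.991] xax_z -0.021 q [-0.54  0.14  1.88  0.09  1.02  1.07] w 3.37899567605261e-05 F [ 0.  -0.1 -0.4]
```

View pics/s41.png

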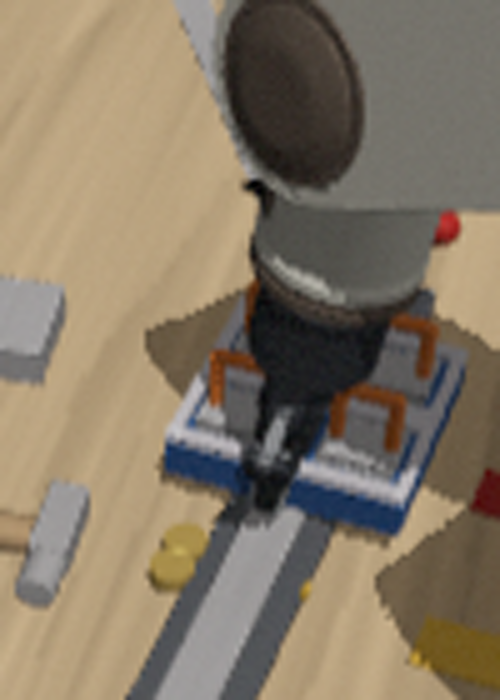

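View pics/t41.png

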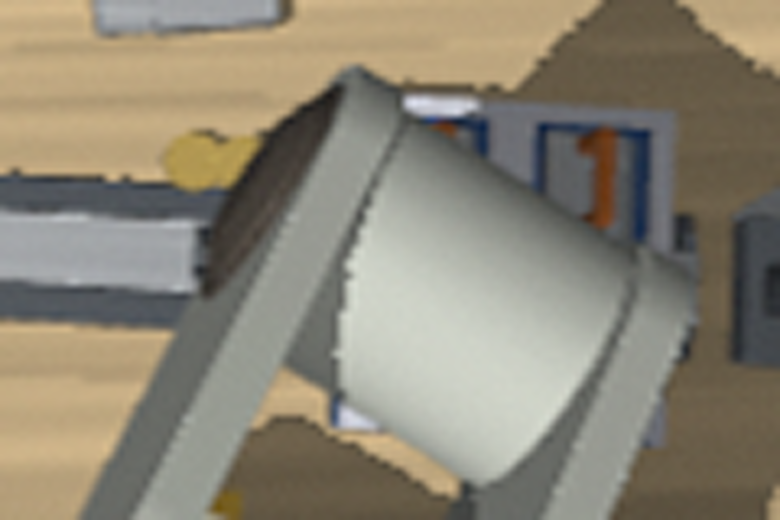

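Request:
step_arm(
  motion=[0,0,-0.5,0,0,0,0,-0.5,0,0,0,0,-0.3,0,0,0,0,0,0,0],
)

```text
time_s: 45.28
position: [0.4984, -0.1941, 0.0356]
eef_rot: [0.053, -0.676, 0.734, -0.041]
contact_force: [-0.3, 7.0, 4.4]
width: -0.0002
```

Request:
step_arm(
  motion=[0,0,2,0,0,0,0,3,1,0,0,0,4,4,0,0,0,3,6,0,0,0,0,3,0],
)

```text
time_s: 45.9
position: [0.4957, -0.0688, 0.1731]
eef_rot: [0.052, -0.676, 0.734, -0.039]
contact_force: [0.6, -0.0, -0.3]
width: -0.0001
```

Request:
step_arm(
  motion=[0,-6,2,2,0,0,-6,0,0,0,0,-6,0,0,0,0,0,0,0,0],
)

```text
time_s: 46.4
position: [0.3161, -0.0465, 0.1934]
eef_rot: [0.053, -0.677, 0.733, -0.042]
contact_force: [1.0, -0.0, -0.3]
width: -0.0001
```

```bash
python3 - <<'E'
from h import *
st()
im=optics.snapshot('side'); cv2.imwrite('pics/side42.png',im); crop(im,220,70,330,190,6,'s42.png')
im=optics.snapshot('top'); cv2.imwrite('pics/top42.png',im); crop(im,315,160,435,250,6.5,'t42.png')
E
```

```text
t 46.4 p [ 0.3161 -0.0465  0.1934] grasp [ 0.3135 -0.0467  0.2122] jaw 85.6 zax [ 0.135  0.01  -0.991] xax_z -0.021 q [-0.46 -0.51  2.07  0.07  1.47  1.18] w -5.9717380002868105e-05 F [ 1.  -0.  -0.3]
```

View pics/s42.png

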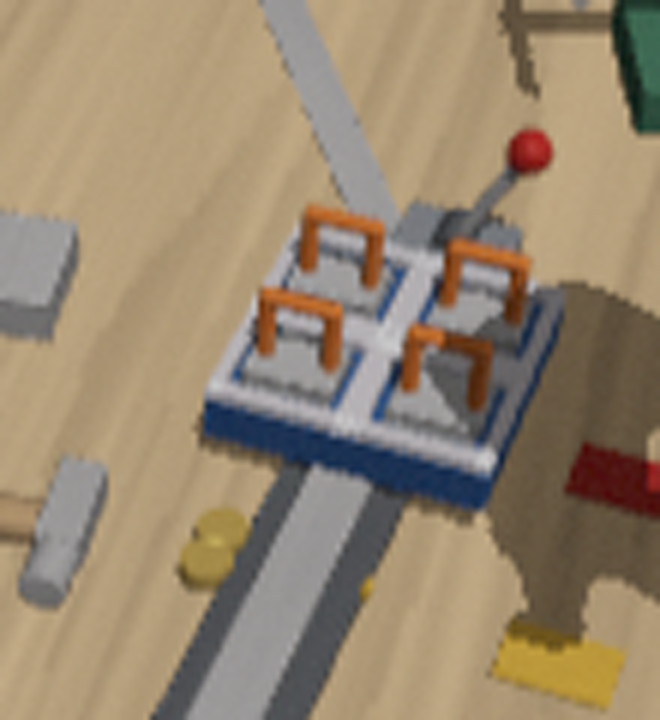

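View pics/t42.png

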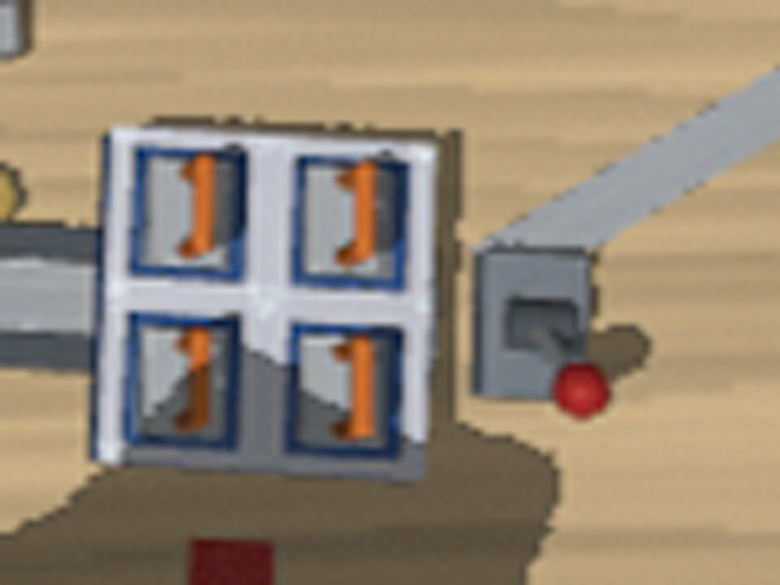

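```bash
python3 - <<'E'
from h import *
from scipy.optimize import least_squares
f=lambda X:np.r_[np.array(w2p('top',X))-[404.4,220],np.array(w2p('side',X))-[308.3,95.3]]
r=least_squares(f,[.44,-.41,.1]); print(r.x,r.fun)
f=lambda X:np.r_[np.array(w2p('top',X))-[315+535/6.5,160+322/6.5],np.array(w2p('side',X))-[220+455/6,70+225/6]]
r=least_squares(f,[.47,-.41,.05]); print('pivot',r.x,r.fun)
C=lambda x,y:joint(315+x/6.5,160+y/6.5)
print(C(422,478)); print(joint(315+95/6.5,160+462/6.5,False))
E
```

```text
[ 0.43823727 -0.41689589  0.08661379] [ 0.02212974  0.22986787 -0.25794364 -0.04914746]
pivot [ 0.47327457 -0.41590445  0.02817018] [ 0.01743975  0.15287641 -0.17122799 -0.03224066]
0.28237286696627567
0.2802408604422551
```

Request:
step_arm(
  motion=[0,1,-6,0,0,0,1,-6,0,0,0,1,-6,0,0,0,1,-6,0,0,0,1,-6,0,0],
)

```text
time_s: 47.12
position: [0.3737, -0.3516, 0.1898]
eef_rot: [0.054, -0.681, 0.729, -0.039]
contact_force: [0.2, 0.7, 0.3]
width: 0.0001
```

Request:
step_arm(
  motion=[0,1.5,-6,0,0,0,0,0,-4,0,0,0,0,-4,0,0,0,0,-3,0,0,0,0,0,0],
)

```text
time_s: 47.75
position: [0.3934, -0.4158, 0.0669]
eef_rot: [0.055, -0.681, 0.73, -0.034]
contact_force: [-0.3, 0.2, -0.3]
width: 0.0
```

```bash
python3 - <<'E'
from h import *
st()
im=optics.snapshot('side'); crop(im,240,40,350,150,6,'s43.png')
E
```

```text
t 47.75 p [ 0.3934 -0.4158  0.0669] grasp [ 0.391  -0.4163  0.0857] jaw 86.1 zax [ 0.126  0.026 -0.992] xax_z -0.035 q [-1.02  0.22  1.71  0.13  1.17  0.58] w 4.54778079498879e-06 F [-0.3  0.2 -0.3]
```

View pics/s43.png

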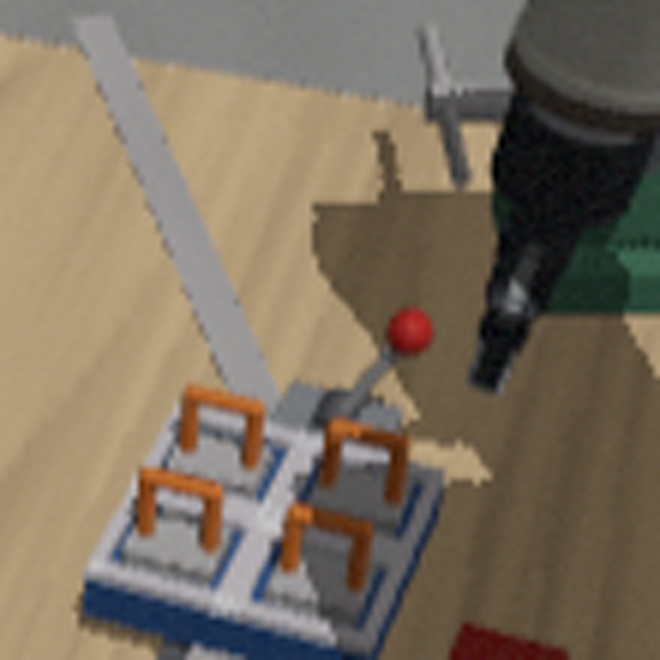

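Aligned with the lever and clear of everything. Now I'll push along +x.

Request:
step_arm(
  motion=[0,1.5,0,0.2,0,0,2,-0.1,0.2,0,0,2,-0.1,0,0,0,2,-0.1,0,0,0,1.5,-0.1,0,0],
)

```text
time_s: 48.42
position: [0.4916, -0.4224, 0.0797]
eef_rot: [0.054, -0.681, 0.73, -0.038]
contact_force: [-66.7, 5.1, 3.7]
width: 0.0
```

```bash
python3 - <<'E'
from h import *
st()
im=optics.snapshot('side'); crop(im,240,40,350,150,6,'s44.png')
E
```

```text
t 48.42 p [ 0.4916 -0.4224  0.0797] grasp [ 0.4891 -0.4227  0.0985] jaw 86.1 zax [ 0.131  0.018 -0.991] xax_z -0.027 q [-0.89  0.34  1.53  0.12  1.21  0.72] w 1.7882892069129855e-05 F [-66.7   5.1   3.7]
```

View pics/s44.png

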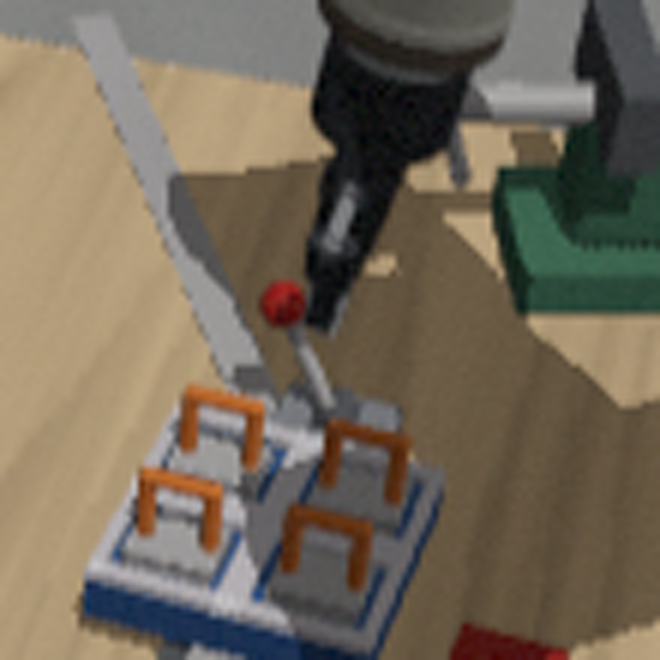

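Request:
step_arm(
  motion=[0,-1.5,0,0,0,0,-3,0,0,0,0,-4,0,2,0,0,-4,0,4,0,0,0,0,4,0],
)

```text
time_s: 49.1
position: [0.3636, -0.4211, 0.1822]
eef_rot: [0.053, -0.682, 0.729, -0.036]
contact_force: [0.7, -0.5, 0.6]
width: -0.0001
```

```bash
python3 - <<'E'
from h import *
st()
from scipy.optimize import least_squares
im=optics.snapshot('side'); crop(im,220,60,330,170,6,'s45.png'); crop(im,130,180,330,350,4,'s45b.png')
im=optics.snapshot('top'); crop(im,315,160,435,250,6.5,'t45.png'); cv2.imwrite('pics/t45full.png',cv2.resize(im,(800,600)))
E
```

```text
t 49.1 p [ 0.3636 -0.4211  0.1822] grasp [ 0.3612 -0.4215  0.201 ] jaw 86.3 zax [ 0.127  0.019 -0.992] xax_z -0.028 q [-1.07  0.09  1.61  0.12  1.4   0.55] w -9.506463860215902e-05 F [ 0.7 -0.5  0.6]
```

View pics/s45.png

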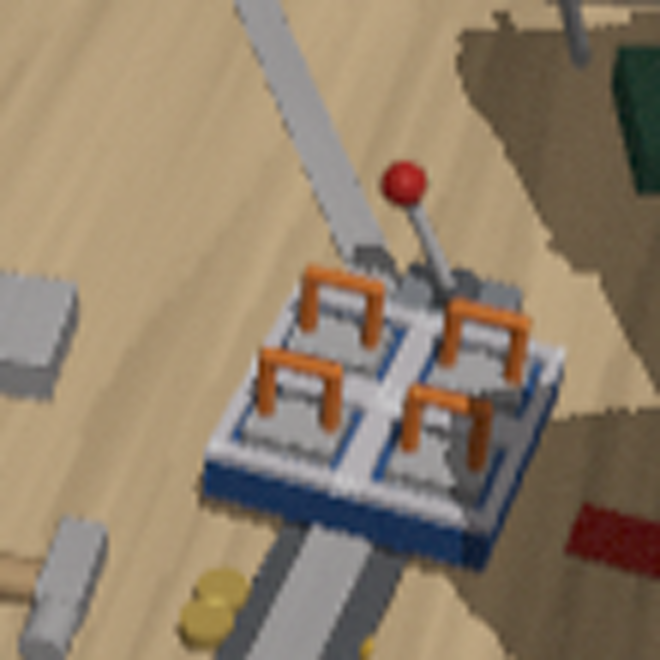

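View pics/t45.png

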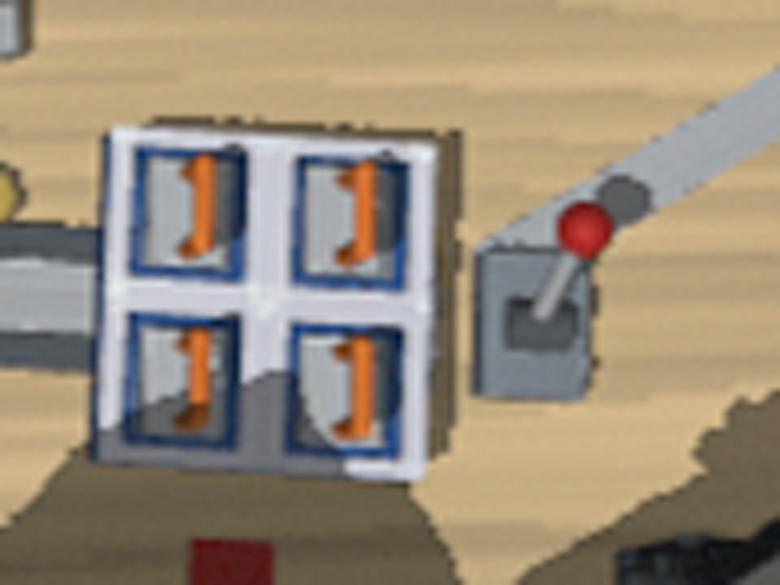

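View pics/t45full.png

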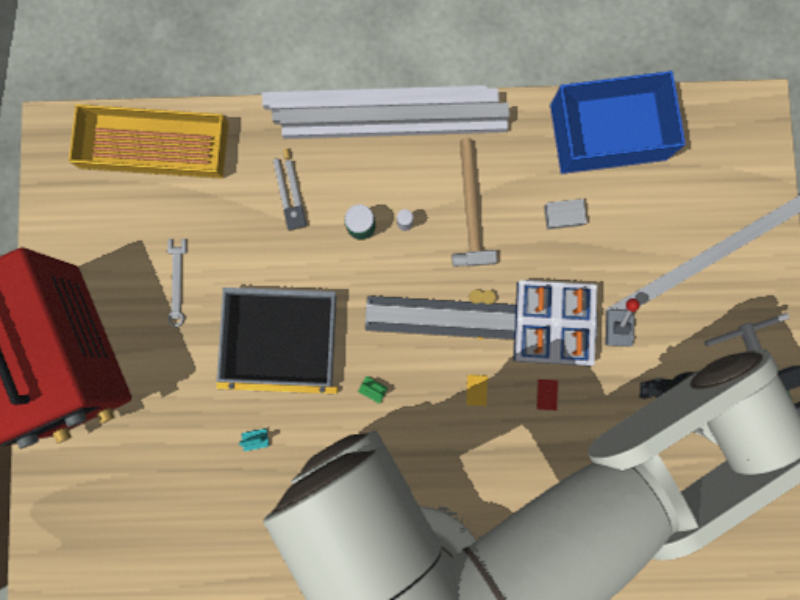

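View pics/s45b.png

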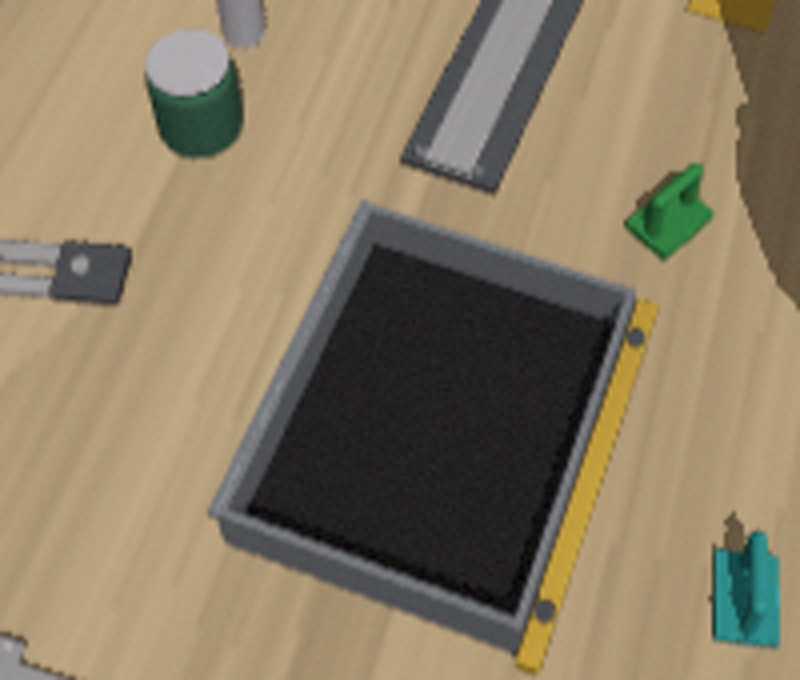

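```bash
python3 - <<'E'
from h import *
from scipy.optimize import least_squares
f=lambda X:np.r_[np.array(w2p('top',X))-[405,195.1],np.array(w2p('side',X))-[287.3,90.7]]
r=least_squares(f,[.44,-.41,.1]); print(r.x,r.fun,np.linalg.norm(r.x-[.4382,-.4169,.0866]))
E
```

```text
[ 0.51165595 -0.42398986  0.08400622] [ 0.03758525  0.27813131 -0.31660445 -0.05877922] 0.07384287633455346
```

```bash
python3 - <<'E'
from h import *
st(); print(sign_off())
E
```

```text
t 49.2 p [ 0.366  -0.4227  0.1857] grasp [ 0.3635 -0.423   0.2045] jaw 86.3 zax [ 0.131  0.013 -0.991] xax_z -0.022 q [-1.07  0.09  1.6   0.12  1.4   0.55] w -6.308397608477608e-05 F [ 1.7  0.2 -0.5]
the job is handed in; nothing more can be done
None
```

The whole job is done and handed in at about 49 s of the 210 s allowed; the hand-in reports no verdict, so these are my own last checks.

- **Tray:** I dragged it with both open fingertips behind its far wall. It lies flush and square against the yellow bar in both cameras.
- **Carrier:** I pushed it into the loading station, measured at about 0.136, and later on to the welding station. It now measures 0.280 to 0.282.
- **Handles:** All four orange handles are upright in bays of their own. Handle 1 was set down cleanly but later found shifted onto the ribs, probably by the random knock, so I gripped it again and reseated it before the welding push.
- **Ready lever:** I threw it only after the carrier was in the welding station. Its tip moved 74 mm of its roughly 77 mm swing and stopped firmly. The push peaked at about 67 N at the wrist, under the 120 N limit.
- **Other things on the bench:** The other tools and the green and turquoise look-alikes stand where they were at the start, and the gripper is clear of everything.

**Irregularities:**
- The tool tilt crept up to about 7.5° over the run. The handles still sat flat on release.
- The first shove towards the welding station rode up the carrier's end face at about 15 N. I backed off, came in lower and pushed again.

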